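# Lock the lathe spindle with the flat key and hold it in

## Task

The chuck is about to be unscrewed from the small bench lathe. First turn and tilt the headstock's black work lamp so that its beam falls on the spindle-lock window, the narrow slot in the headstock's top cover; then take the orange-handled flat key from the wooden rack, pass its blade down through the window and on to the bottom of the notch in the spindle below, without forcing it, and finish while holding it there: do not let go of the key. Leave the lamp aimed and do not disturb the other things on the bench.

Things in the scene. Friction and masses are not known exactly. Their poses are not given: they have to be found in the camera images.
- lathe: Cream bench wood lathe, fixed, 700 mm long, headstock at the robot's left. Origin: on the bench below the spindle-lock window; y along the spindle towards the headstock's outer end, x away from the operator, z up. The headstock's flat top is 210 mm above the bench (x -66 to 66, y -55 to 194 mm); the 80 mm chuck (top 212 mm high) with a turned wooden egg reaches from y -72 to -244 mm.
- window (a point): Middle of the spindle-lock window's mouth, in the top of the dark steel cover, 210 mm above the bench: a slot 8 mm wide (this frame's x), 28 mm long (its y, along the spindle), through the 8 mm cover, bevelled 2.5 mm all round at the top; z up. From 16 mm below the mouth a 10 mm wide notch in the spindle's collar lies under it; the notch's bottom is 30 mm below the mouth.
- key: Spindle-lock key, 105 mm long, about 100 g, standing tip down in the rack. Flat steel blade 6 mm thick (its x), 24 mm wide (its y), 55 mm long, slightly tapered over the last 6 mm; above it an orange handle 14 mm (x) by 28 mm (y) by 50 mm tall. Origin: middle of the blade's tip face; z points up the key to the handle.
- key_center (a point): Middle of the key, half-way along it, 52.5 mm above its tip.
- key_grip (a point): Middle of the key's orange handle, 80 mm above its tip: the place to grip it, across the 14 mm thickness (its x).
- key_tip (a point): Middle of the tip face at the lower end of the key's blade.
- rack: Oak block fixed to the bench, 58 mm (x) by 225 mm (y) by 50 mm tall, with three slots 9 mm (x) by 27 mm (y), 44 mm deep, in its top, 75 mm apart along y. They hold the key and two small turning tools, in any order. Origin: centre of the underside.
- lamp_swivel (a joint): Swivel of the lamp post on the headstock's top, rad, about a vertical axis. At 0 the lamp points along the headstock straight over the window; growing values turn it clockwise seen from above, towards the operator's (robot's) side. Starts between 0.6 and 1.1. Stiff: it stays where it is left and takes about 4 N at the head to turn.
- lamp_tilt (a joint): Tilt of the lamp head, rad, about a level axis through the pivot at the top of the post. 0 is level, growing values point the lamp nose down; with the swivel at 0, the beam meets the window's middle at 0.39. Starts between -0.25 and 0. Stiff: it stays where it is left and takes about 4 N at the head to move.
- lamp_pivot (a point): Centre of the lamp head's tilt hinge, on the swivel axis: 280 mm above the bench, 170 mm from the window towards the headstock end (lathe y) and 70 mm above it. Its -y axis is the beam direction.
- lamp_head (a point): Middle of the black lamp barrel: a round barrel 42 mm in diameter and 70 mm long, pointing along the beam; this point is 70 mm from the pivot along the beam. It can be gripped across its sides from above.
- lamp_spot (a point): Point on the beam's centre line 184 mm from the pivot: it lies on the window's middle when the lamp is aimed.
- scraper: Small scraper in the rack: flat steel blade, brass ferrule, round dark walnut handle, top 134 mm above the bench. Origin: tip of its blade. Bystander.
- parting_tool: Small parting tool in the rack: flat steel blade, brass ferrule, round pale maple handle, top 134 mm above the bench. Origin: tip of its blade. Bystander.
- finish_jar: Amber glass jar of finish with a steel cap, 68 mm across, 100 mm tall, on the bench. Origin: centre of its underside. Bystander.
- bowl: Turned oak bowl, 130 mm across, 50 mm high. Origin: centre of its underside. Bystander.
- brush: Bench brush lying on the bench, origin on its underside. Bystander.
- wax_tin: Round flat aluminium wax tin, 72 mm across, 24 mm high. Origin: centre of its underside. Bystander.
- gouge: Bowl gouge lying on the bench: dark round handle 165 mm, brass ferrule and steel shaft, 330 mm in all along its x, 30 mm thick. Origin: below the ferrule. Bystander.
- faceplate: Spare steel faceplate lying on the bench, 100 mm across, 38 mm tall with its hub up. Origin: centre of its underside. Bystander.
There are look-alikes about, which are no part of the job. What is shaped like the key but purple or turquoise is not meant.

How it is judged:
By the outcome, as a careful person would: the job done as asked, in the order asked, and still so for the second after the job is handed in, while the arm keeps its last pose, push and grip.
It also fails if it takes over 56 s, if anything falls off the work surface, if the arm or the gripper's body presses on something with over 40 N, if the wrist force passes 120 N, or if a joint passes its speed limit or range.

## Robot

A 7-joint arm with a two-finger parallel gripper is mounted at the origin on the work surface. World frame = base frame: x ahead of the robot, y to its left, z up, the work surface at z = 0. Lengths are in m, angles in rad, forces in N, time in s.
With the tool pointing down it reaches from about 0.425 to 0.875 m from the base axis. Payload 4.7 kg.
Tool frame: the origin (TCP) lies midway between the tips of the shut fingers; the grasp point (between the pads) lies 19 mm behind it; z points along the fingers, y is the direction in which the jaws open and shut (so a half turn about z gives the same grasp; the last joint's range is limited). The gripper opens to 87 mm and grips with 3 to 60 N. Pads are 19 mm wide; open, the fingers measure 117 mm over their backs; the gripper's body (75 mm by 190 mm) begins 51 mm behind the grasp point.
Start: joints at [-1.149, 0.321, -0.07, 1.45, 0.023, 1.371, -0.057], TCP at [0.258, 0.597, 0.223] pointing down, gripper open.
Joint ranges: [-2.86, 2.86], [-0.3, 2.09], [-1.38, 1.24], [0.06, 2.45], [-1.56, 4.7], [0.09, 2.05], [-2.69, 2.69]. Speed limits (rad/s): [2.57, 2.57, 3.14, 3.14, 3.14, 3.14, 3.14].

## Interface

Orientations are given as a rotation vector (axis times angle).
In Python, from bench import * gives the robot as it stands.
- The arm moves only by the tool move_arm, never from a script. Its arguments are lists of equal length, an entry for each row: "jaw": the closure in counts, from 0 (fully open) to 255 (shut); "slide": the shift along the tool's x, y, z in cm, a list of three; "dr": the turn, a rotation vector about the tool's x, y, z in degrees, a list of three. A call has 1 to 5 rows; each row shifts and turns the commanded pose from where the row before left it, along the tool's axes as they then stand; what a row does not reach is not made up. A row lasts 1/10 s, in which the tool goes at most 50 mm and 8.59 degrees, less where a joint would pass 70% of its speed; a pose out of reach is approached as far as the arm can. A call with a gripper value outside its range is refused whole. The fingers move at their own pace and stop on an object; "force" is the grip in N (left out, the last holds). Time passes only in rows, so rows that do not move let the fingers close. It gives the time, the measured TCP pose, the force and the opening at its end, in the units of the state.
- get_state(): the state, without advancing time (a new reading comes with each control period).
- get_image(name): name is "side" or "top" or "wrist"; returns (picture, depth): 420x560x3 uint8, red, green, blue; 420x560 float32, m along the optical axis (not along the pixel's ray), 0 where there is no reading.
- camera_params(name): a dict with "K" (3x3 intrinsics, pixels), "extrinsics" (4x4, takes a point from camera to world coordinates); the wrist camera has in their place "tool_from_camera" (4x4, takes a point from camera to tool coordinates, whose origin is the TCP and whose axes are the flange's). Camera axes: x right, y up, looking along -z (the intrinsics and any distortion apply to the point x, -y, -z); pixel columns grow to the right and rows downward; lengths in m; the calibration is good to about 2 mm. A picture is of the moment at which its call begins: read the wrist's pose just before it. camera_params takes no time and is no camera call.
- close_job(): hands the job in, once; it reports no verdict.
Trained networks look in the newest picture that a camera, given by its name, has taken for a name from the list of things; names that differ only in an ending like _2 or _b are one class to them, and where a whole thing is asked for, a point or a joint stands for the part that bears it (a point fixed in the world has none). Each returns a list of dicts, best first, with "score" (0 to 1); they miss things now and then, are a little off and sometimes report something else, mostly with a low value. They report only what shows in the picture. A call takes as long as a camera call. They do not tell look-alikes from the thing itself.
- regions_of(camera, query): "mask" (420x560 bool, what is visible of it) and "xy" ([column, row] in pixels, amid what is visible of it).
The state is a dict: "time": time; "joint_positions": joint angles; "qd": joint speeds; "joint_torque": joint torques, N m; "position": TCP position; "tool_rot": TCP orientation; "ft_force": force on the tool from outside, world axes, zero at the start; "torque": the same for the moment, N m; "grip_width": opening from 0.0 (shut) to 1.0 (fully open).
Only numpy, scipy, OpenCV 4.12 (cv2) and the standard library are available. Lean on these libraries where they do the work, as an engineer would, in place of code of your own. Each camera call takes 0.05 s, during which the arm holds its last target.

## Working session

There is one attempt and no reset: what is moved stays moved. The work goes in short steps, Python scripts to look and compute and a tool call to move; the robot and the scene stay as the last step left them, time stands still between calls to the robot, and variables do not carry over. Pictures are saved under pics/ and viewed, and the job is handed in when it is done.

Besides the shell and the picture viewer there is one more tool, called in YAML: its name, and indented under it one key for each argument. move_arm: Moves the arm, as the interface text tells. Its arguments: {"type":"object","properties":{"jaw":{"type":"array","items":{"type":"number"}},"slide":{"type":"array","items":{"type":"array","items":{"type":"number"}}},"dr":{"type":"array","items":{"type":"array","items":{"type":"number"}}},"force":{"type":"number"}},"required":["jaw","slide","dr"]}

```bash
ls; mkdir -p pics; cat > h.py <<'E'
from bench import *
import numpy as np, cv2
from scipy.spatial.transform import Rotation as R
def shot(n,fn=None):
    s=get_state(); im,d=get_image(n)
    if fn: cv2.imwrite('pics/'+fn,im[:,:,::-1])
    p=camera_params(n); K=np.array(p['K'])
    if 'extrinsics' in p: E=np.array(p['extrinsics'])
    else:
        T=np.eye(4);T[:3,:3]=R.from_rotvec(s['tool_rot']).as_matrix();T[:3,3]=s['position'];E=T@np.array(p['tool_from_camera'])
    np.savez('last_%s.npz'%n,im=im,d=d,K=K,E=E)
    return im,d,K,E
def pts(d,K,E,us,vs):
    us=np.asarray(us);vs=np.asarray(vs);z=d[vs,us]
    x=(us-K[0,2])/K[0,0]*z;y=(vs-K[1,2])/K[1,1]*z
    P=np.stack([x,-y,-z,np.ones_like(z)],-1)
    return (P@E.T)[...,:3]
def proj(P,K,E):
    P=np.atleast_2d(P);c=(np.c_[P,np.ones(len(P))]@np.linalg.inv(E).T)[:,:3]
    return np.c_[K[0,0]*c[:,0]/-c[:,2]+K[0,2],K[1,1]*-c[:,1]/-c[:,2]+K[1,2]]
E
python3 - <<'E'
from h import *
s=get_state();print(s)
for n in('side','top','wrist'):
    im,d,K,E=shot(n,n+'0.png');p=camera_params(n);print(n,[ (k,np.array(v).round(3).tolist()) for k,v in p.items()])
E
```

```text
pics
{'time': 0.0, 'joint_positions': array([-1.14886737,  0.32182813, -0.07008363,  1.4516416 ,  0.02255661,
        1.37079622, -0.05690326]), 'qd': array([-0.00083332,  0.00065143,  0.00011324,  0.00099688, -0.00078476,
        0.00187573, -0.00101809]), 'joint_torque': array([-3.21633679e-04, -4.91290855e+01, -4.04090155e-01, -3.12527204e+01,
       -6.39306614e-02,  4.39245184e-02,  1.73000572e-04]), 'position': array([0.25761899, 0.59618029, 0.22147492]), 'tool_rot': array([-6.36093124e-01, -3.07618551e+00,  2.91856389e-03]), 'ft_force': array([ 0.71631281, -0.57441797,  0.29364452]), 'torque': array([ 0.00556854,  0.01189257, -0.00898334]), 'grip_width': 0.9978226369658757}
side [('K', [[461.759, 0.0, 284.256], [0.0, 461.759, 206.594], [0.0, 0.0, 1.0]]), ('extrinsics', [[0.731, 0.343, -0.59, -0.246], [-0.683, 0.364, -0.633, -0.844], [-0.002, 0.866, 0.5, 0.811], [0.0, 0.0, 0.0, 1.0]])]
top [('K', [[422.584, 0.0, 278.874], [0.0, 422.584, 211.883], [0.0, 0.0, 1.0]]), ('extrinsics', [[-0.027, 0.988, -0.155, 0.275], [-0.999, -0.029, -0.013, -0.075], [-0.017, 0.154, 0.988, 1.365], [0.0, 0.0, 0.0, 1.0]])]
wrist [('K', [[359.919, 0.0, 275.58], [0.0, 359.919, 204.275], [0.0, 0.0, 1.0]]), ('tool_from_camera', [[-0.001, 0.961, 0.277, 0.076], [1.0, 0.001, 0.0, 0.0], [0.0, 0.277, -0.961, -0.162], [0.0, 0.0, 0.0, 1.0]])]
```

View pics/side0.png

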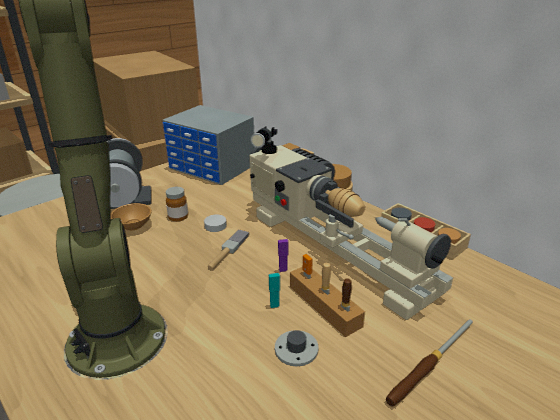

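View pics/top0.png

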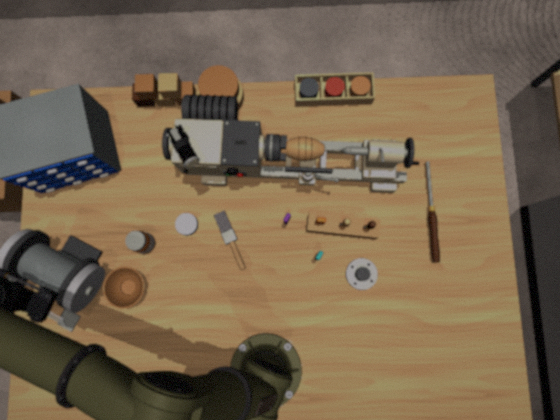

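View pics/wrist0.png

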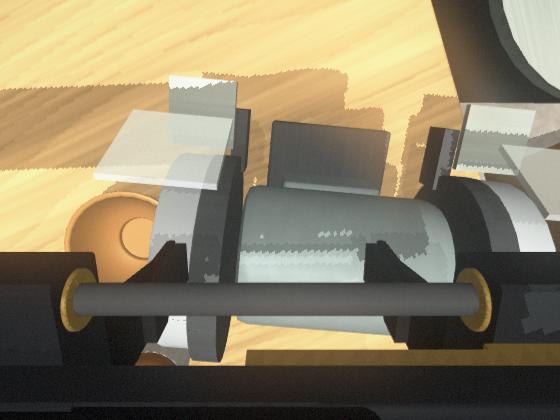

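Side view: orange key in the rack at (308,263). The look-alikes are purple at (283,255) and turquoise at (274,290), both outside the rack. The lamp is at (265,138). Now measuring.

```bash
python3 - <<'E'
from h import *
for n in('side','top'):
    L=np.load('last_%s.npz'%n);im,d,K,E=[L[k] for k in('im','d','K','E')]
    for q in('key','lamp_head','rack','lathe'):
        for r in regions_of(n,q)[:4]:
            v,u=np.nonzero(r['mask']); 
            P=pts(d,K,E,u,v); ok=d[v,u]>0;P=P[ok]
            print(n,q,round(r['score'],2),np.round(r['xy']),len(P),'med',np.median(P,0).round(3),'min',np.percentile(P,2,axis=0).round(3),'max',np.percentile(P,98,axis=0).round(3), im[v,u].mean(0).round())
    np.savez('m_%s.npz'%n)
for n,b in(('side',(230,120,350,310)),('top',(150,90,390,270))):
    im=np.load('last_%s.npz'%n)['im'][b[1]:b[3],b[0]:b[2]]
    f=3;cv2.imwrite('pics/%s_crop.png'%n,cv2.resize(im[:,:,::-1],None,fx=f,fy=f,interpolation=2))
E
```

```text
side key 0.67 [273. 292.] 404 med [ 0.342 -0.176  0.06 ] min [ 0.329 -0.185 -0.001] max [ 0.4   -0.084  0.107] [ 29. 102.  94.]
side key 0.55 [308. 264.] 185 med [ 0.444 -0.189  0.088] min [ 0.44  -0.198  0.05 ] max [ 0.454 -0.172  0.113] [123.  70.  18.]
side key 0.54 [284. 257.] 311 med [ 0.457 -0.083  0.064] min [ 0.446 -0.093  0.005] max [ 0.47  -0.073  0.107] [75. 37. 91.]
side lamp_head 0.81 [261. 136.] 303 med [0.597 0.172 0.292] min [0.576 0.15  0.22 ] max [0.688 0.257 0.308] [87. 87. 79.]
side lamp_head 0.73 [420. 375.] 1118 med [ 0.413 -0.549  0.025] min [ 0.316 -0.559  0.014] max [ 0.623 -0.537  0.031] [92. 68. 47.]
side rack 0.82 [332. 300.] 2316 med [ 0.42  -0.283  0.047] min [ 0.396 -0.371  0.001] max [ 0.468 -0.15   0.054] [122.  90.  51.]
side rack 0.68 [326. 278.] 225 med [ 0.433 -0.263  0.099] min [ 0.427 -0.269  0.051] max [ 0.444 -0.252  0.133] [122. 101.  64.]
side lathe 0.55 [343. 224.] 14847 med [ 0.607 -0.163  0.132] min [ 0.55  -0.45   0.014] max [0.772 0.217 0.274] [114. 111.  94.]
top key 0.63 [286. 218.] 42 med [ 0.456 -0.08   0.102] min [ 0.445 -0.089  0.075] max [ 0.469 -0.073  0.107] [105.  64. 111.]
top key 0.54 [321. 221.] 71 med [ 0.444 -0.182  0.107] min [ 0.439 -0.196  0.036] max [ 0.454 -0.17   0.115] [128.  86.  45.]
top key 0.37 [319. 254.] 38 med [ 0.343 -0.172  0.104] min [ 0.331 -0.181  0.069] max [ 0.352 -0.165  0.108] [ 69. 127. 117.]
top lamp_head 0.82 [182. 147.] 507 med [0.614 0.182 0.3  ] min [0.577 0.153 0.278] max [0.672 0.217 0.308] [52. 50. 47.]
top rack 0.94 [343. 229.] 1281 med [ 0.432 -0.252  0.049] min [ 0.397 -0.365  0.006] max [ 0.474 -0.148  0.057] [146. 115.  79.]
top lathe 0.57 [250. 153.] 13076 med [0.634 0.008 0.184] min [ 0.563 -0.435  0.001] max [0.809 0.251 0.3  ] [99. 93. 83.]
```

View pics/side_crop.png

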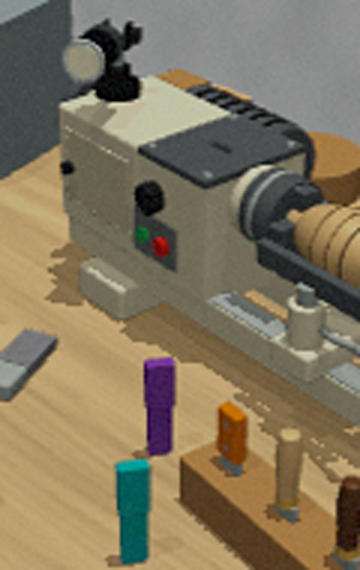

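View pics/top_crop.png

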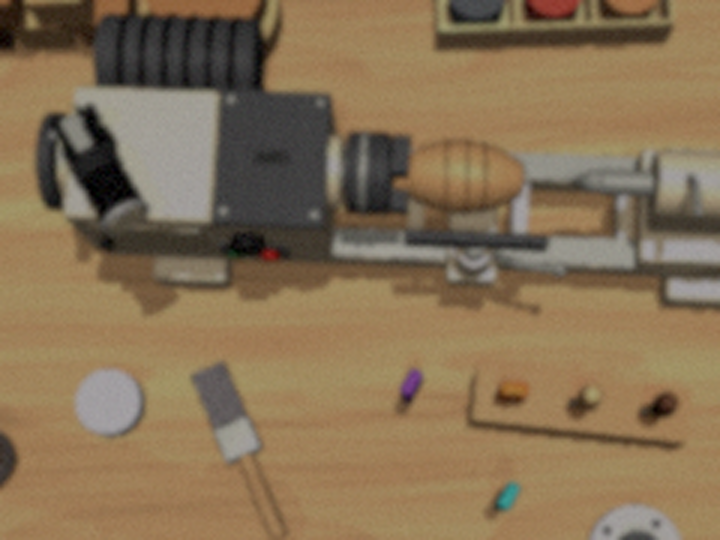

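The choice holds: the orange-handled key is in the rack's left slot, at top (321,221). Purple and turquoise stand outside it. Next, the lathe pose and the lamp angle.

```bash
python3 - <<'E'
from h import *
V,U=np.mgrid[0:420,0:560]
for n in('side','top'):
    L=np.load('last_%s.npz'%n);im,d,K,E=[L[k] for k in('im','d','K','E')]
    P=pts(d,K,E,U.ravel(),V.ravel()).reshape(420,560,3)
    m=(abs(P[...,2]-.21)<.006)&(d>0)&(P[...,0]>.5)&(P[...,0]<.8)&(P[...,1]>-.06)&(P[...,1]<.3)
    k,l,st,c=cv2.connectedComponentsWithStats(m.astype(np.uint8));i=1+st[1:,4].argmax();m=l==i
    Q=P[m];print(n,len(Q),'z',np.median(Q[:,2]))
    r=cv2.minAreaRect((Q[:,:2]*1000).astype(np.float32));print(r, cv2.boxPoints(r).round(1).tolist())
    # slot on plane .21
    for uv in ([(304,169)] if n=='side' else [(240.7,142.3)]):
        ray=E[:3,:3]@np.array([(uv[0]-K[0,2])/K[0,0],-(uv[1]-K[1,2])/K[1,1],-1]);t=(.21-E[2,3])/ray[2];print('slot',E[:3,3]+t*ray)
    # dark cover
    mm=m&(im.max(2)<80);Q=P[mm];r=cv2.minAreaRect((Q[:,:2]*1000).astype(np.float32));print('cover',r)
    # lamp pts
    m=(P[...,2]>.24)&(d>0)&(P[...,0]>.5)&(P[...,0]<.8)&(P[...,1]>.08)&(P[...,1]<.25)
    Q=P[m];c=np.median(Q,0);print('lamp',len(Q),c)
    m=(P[...,2]>.25)&(P[...,2]<.32)&(d>0)&(P[...,0]>.5)&(P[...,0]<.8)&(P[...,1]>.08)&(P[...,1]<.25)
    Q=P[m];u,s,vt=np.linalg.svd(Q-Q.mean(0),full_matrices=False);print(Q.mean(0),vt[0],s);t=(Q-Q.mean(0))@vt[0]
    print(Q[t<np.percentile(t,8)].mean(0),Q[t>np.percentile(t,92)].mean(0))
    if n=='top':
      for uv in [(150+125/3,90+210/3),(150+78/3,90+130/3),(150+100/3,90+170/3)]:
        print(uv,P[int(round(uv[1])),int(round(uv[0]))])
      # rack top and key
      for lo,hi,b in((.045,.056,(.35,.52,-.4,-.13)),(.105,.118,(.42,.47,-.22,-.15)),(.125,.14,(.38,.5,-.4,-.2))):
        m=(P[...,2]>lo)&(P[...,2]<hi)&(d>0)&(P[...,0]>b[0])&(P[...,0]<b[1])&(P[...,1]>b[2])&(P[...,1]<b[3])
        Q=P[m];print(lo,len(Q),Q.mean(0),cv2.minAreaRect((Q[:,:2]*1000).astype(np.float32)))
E
```

```text
side 1581 z 0.2103662557814635
((668.1102294921875, 103.8404769897461), (330.5787658691406, 139.94097900390625), 85.49442291259766) [[585.4000244140625, -55.400001525878906], [724.9000244140625, -66.4000015258789], [750.7999877929688, 263.1000061035156], [611.2999877929688, 274.1000061035156]]
slot [0.66192894 0.04276455 0.21      ]
cover ((669.368408203125, 103.1618881225586), (328.01373291015625, 136.79251098632812), 83.01055908203125)
lamp 356 [0.60786551 0.17435197 0.28963467]
[0.61506805 0.17563433 0.29081214] [-0.92889465 -0.36490476  0.06323964] [0.68145709 0.21382735 0.19410036]
[0.68245475 0.20678775 0.2812671 ] [0.57964366 0.16880623 0.29136784]
top 3022 z 0.20841710008324277
((665.2052001953125, 110.92147827148438), (257.6763610839844, 134.36544799804688), 86.66107177734375) [[590.5999755859375, -13.800000190734863], [724.7999877929688, -21.600000381469727], [739.7999877929688, 235.60000610351562], [605.5999755859375, 243.5]]
slot [0.65970953 0.04322822 0.21      ]
cover ((663.477783203125, 78.24116516113281), (169.9316864013672, 133.4945526123047), 85.8269271850586)
lamp 
[... 170 characters left out ...]
0.28425841] [0.58134686 0.16819977 0.29257207]
(191.66666666666666, 160.0) [0.5857667  0.16180814 0.30037036]
(176.0, 133.33333333333334) [0.66730182 0.20936969 0.28201871]
(183.33333333333334, 146.66666666666666) [0.62071797 0.18491849 0.30348438]
0.045 1051 [ 0.43590602 -0.2557561   0.049404  ] ((437.2958679199219, -258.06182861328125), (224.91725158691406, 59.018367767333984), 82.18429565429688)
0.105 41 [ 0.44702368 -0.1836364   0.10990939] ((446.49005126953125, -182.8496856689453), (26.759944915771484, 12.99599552154541), 89.56175231933594)
0.125 67 [ 0.43163154 -0.29466234  0.13106154] ((430.9453430175781, -294.5240478515625), (91.23431396484375, 17.686594009399414), 81.19818115234375)
```

Measured so far: window at about (0.661, 0.042), lathe yaw about -3.4°, pivot about (0.671, 0.212, 0.28), swivel about 1.05 and tilt about -0.1. Now a planner that prints row numbers.

```bash
cat > plan.py <<'E'
from h import *
def Rdown(az_deg,tilt_deg=0,axis=None):
    a=np.radians(az_deg);y=np.array([np.cos(a),np.sin(a),0]);z=np.array([0,0,-1.]);x=np.cross(y,z)
    M=np.c_[x,y,z]
    if tilt_deg: M=R.from_rotvec(np.radians(tilt_deg)*np.asarray(axis)).as_matrix()@M
    return M
def rows(p0,M0,p1,M1,n,dec=1,rdec=1):
    """straight, n rows, printed"""
    sl=[];dr=[];p=np.array(p0,float);M=np.array(M0)
    for i in range(n):
        w=R.from_matrix(M.T@M1).as_rotvec(degrees=True)/(n-i)
        s=M.T@((np.array(p1)-p)/(n-i))*100
        s=np.round(s,dec)+0.;w=np.round(w,rdec)+0.
        sl.append(s.tolist());dr.append(w.tolist())
        p=p+M@s/100;M=M@R.from_rotvec(w,degrees=True).as_matrix()
    for i in range(0,n,5): print('slide',sl[i:i+5],'\ndr',dr[i:i+5])
    print('end',p.round(4),'err mm',((np.array(p1)-p)*1000).round(2))
    return p,M
def cur():
    s=get_state();return np.array(s['position']),R.from_rotvec(s['tool_rot']).as_matrix(),s
E
python3 - <<'E'
from plan import *
p,M,s=cur();print(p,M.round(3).tolist())
p,M=rows(p,M,p+[0,0,.16],M,4)
rows(p,M,[.608,.181,.38],Rdown(-63.5),16)
E
```

```text
[0.25780701 0.59668773 0.22258316] [[-0.918, 0.397, 0.0], [0.397, 0.918, 0.0], [-0.0, 0.0, -1.0]]
slide [[0.0, 0.0, -4.0], [0.0, 0.0, -4.0], [0.0, 0.0, -4.0], [0.0, 0.0, -4.0]] 
dr [[0.0, 0.0, 0.0], [0.0, 0.0, 0.0], [0.0, 0.0, 0.0], [0.0, 0.0, 0.0]]
end [0.2578 0.5967 0.3826] err mm [0.01 0.   0.  ]
slide [[-3.0, -1.5, 0.0], [-3.2, -1.1, 0.0], [-3.3, -0.6, 0.0], [-3.4, -0.1, 0.0], [-3.4, 0.3, 0.0]] 
dr [[0.0, 0.0, 8.1], [0.0, 0.0, 8.1], [0.0, 0.0, 8.1], [0.0, 0.0, 8.1], [0.0, 0.0, 8.1]]
slide [[-3.3, 0.8, 0.0], [-3.2, 1.3, 0.0], [-2.9, 1.7, 0.0], [-2.7, 2.1, 0.0], [-2.3, 2.5, 0.0]] 
dr [[0.0, 0.0, 8.1], [0.0, 0.0, 8.2], [0.0, 0.0, 8.1], [0.0, 0.0, 8.2], [0.0, 0.0, 8.1]]
slide [[-2.0, 2.8, 0.0], [-1.5, 3.0, 0.1], [-1.1, 3.2, 0.0], [-0.6, 3.4, 0.1], [-0.2, 3.4, 0.0]] 
dr [[0.0, 0.0, 8.2], [0.0, 0.0, 8.1], [0.0, 0.0, 8.2], [0.0, 0.0, 8.1], [0.0, 0.0, 8.2]]
slide [[0.3, 3.4, 0.1]] 
dr [[0.0, 0.0, 8.1]]
end [0.6079 0.1805 0.3796] err mm [0.11 0.48 0.4 ]
```

```bash
python3 - <<'E'
from h import *
V,U=np.mgrid[0:420,0:560]
L=np.load('last_top.npz');im,d,K,E=[L[k] for k in('im','d','K','E')]
P=pts(d,K,E,U.ravel(),V.ravel()).reshape(420,560,3)
for n,b in(('cab',(90,185,0,120)),('grinder',(230,310,0,100))):
    Q=P[b[0]:b[1],b[2]:b[3]].reshape(-1,3);Q=Q[Q[:,2]>.1];print(n,np.percentile(Q,[1,99],axis=0).round(3))
E
```

```text
cab [[0.576 0.468 0.105]
 [0.836 0.737 0.213]]
grinder [[0.214 0.478 0.106]
 [0.428 0.723 0.422]]
```

move_arm:
  jaw: [0,0,0,0]
  slide:
    - [0,0,-4]
    - [0,0,-4]
    - [0,0,-4]
    - [0,0,-4]
  dr:
    - [0,0,0]
    - [0,0,0]
    - [0,0,0]
    - [0,0,0]

```text
time: 0.95
position: [0.2577, 0.5965, 0.3844]
tool_rot: [0.636, 3.076, 0.001]
ft_force: [0.0, 0.6, -0.1]
grip_width: 1.001
```

move_arm:
  jaw: [0,0,0,0,0]
  slide:
    - [-3.0,-1.5,0]
    - [-3.2,-1.1,0]
    - [-3.3,-0.6,0]
    - [-3.4,-0.1,0]
    - [-3.4,0.3,0]
  dr:
    - [0,0,8.1]
    - [0,0,8.1]
    - [0,0,8.1]
    - [0,0,8.1]
    - [0,0,8.1]

```text
time: 1.45
position: [0.3671, 0.466, 0.3828]
tool_rot: [-1.669, -2.661, -0.001]
ft_force: [0.3, 0.2, -0.8]
grip_width: 0.998
```

move_arm:
  jaw: [0,0,0,0,0]
  slide:
    - [-3.3,0.8,0]
    - [-3.2,1.3,0]
    - [-2.9,1.7,0]
    - [-2.7,2.1,0]
    - [-2.3,2.5,0]
  dr:
    - [0,0,8.1]
    - [0,0,8.2]
    - [0,0,8.1]
    - [0,0,8.2]
    - [0,0,8.1]

```text
time: 1.95
position: [0.4767, 0.3357, 0.3829]
tool_rot: [-2.49, -1.915, -0.001]
ft_force: [-0.1, 0.6, 0.4]
grip_width: 0.999
```

move_arm:
  jaw: [0,0,0,0,0]
  slide:
    - [-2.0,2.8,0]
    - [-1.5,3.0,0]
    - [-1.1,3.2,0]
    - [-0.6,3.4,0]
    - [0,0,0]
  dr:
    - [0,0,8.2]
    - [0,0,8.1]
    - [0,0,8.2]
    - [0,0,8.1]
    - [0,0,8.2]

```text
time: 2.45
position: [0.5676, 0.2268, 0.3826]
tool_rot: [3.003, 0.911, 0.001]
ft_force: [0.6, -1.3, 0.6]
grip_width: 1.002
```

```bash
python3 - <<'E'
from plan import *
p,M,s=cur();print(p,M.round(3).tolist(),s['joint_positions'].round(2),s['time'])
shot('wrist','wrist1.png')
for q in ('lamp_head','lathe'):
    for r in regions_of('wrist',q)[:3]: print(q,r['score'],r['xy'],r['mask'].sum())
E
```

```text
[0.56760219 0.2267712  0.3825959 ] [[0.831, 0.556, 0.002], [0.556, -0.831, -0.003], [-0.0, 0.004, -1.0]] [-0.76  0.22  0.42  1.28 -0.09  1.66 -1.34] 2.45
lamp_head 0.95 [359.9, 174.3] 7492
lathe 0.73 [428.8, 123.7] 56519
```

View pics/wrist1.png

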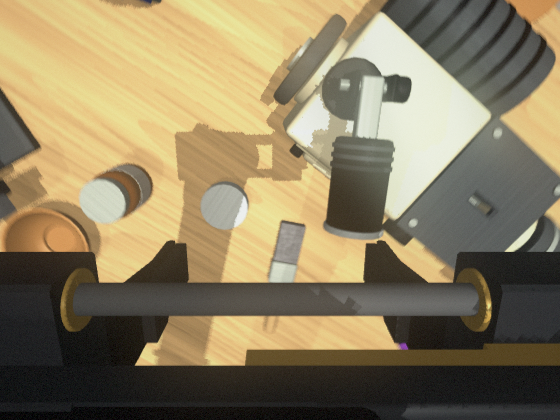

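The wrist view shows the lamp barrel at (362,185), its bracket and post at (357,88), and the window slot at (482,203).

```bash
python3 - <<'E'
from plan import *
L=np.load('last_wrist.npz');im,d,K,E=[L[k] for k in('im','d','K','E')]
def onplane(u,v,z):
    ray=E[:3,:3]@np.array([(u-K[0,2])/K[0,0],-(v-K[1,2])/K[1,1],-1]);return E[:3,3]+(z-E[2,3])/ray[2]*ray
c=im[170:240,440:530];cv2.imwrite('pics/slot1.png',cv2.resize(c[:,:,::-1],None,fx=8,fy=8,interpolation=2))
print('slot',onplane(482,203,.21))
V,U=np.mgrid[0:420,0:560];P=pts(d,K,E,U.ravel(),V.ravel()).reshape(420,560,3)
m=(abs(P[...,2]-.21)<.004)&(P[...,0]>.5);print('plane z',np.median(P[m][:,2]))
r=[r for r in regions_of('wrist','lamp_head')][0]['mask']
print('mask bbox',np.argwhere(r).min(0),np.argwhere(r).max(0))
Q=P[(r)&(P[...,2]>.24)&(V>140)]
# top ridge of barrel by cylinder fit
from scipy.optimize import least_squares
def res(x):
    a=np.array([np.cos(x[2])*np.cos(x[3]),np.sin(x[2])*np.cos(x[3]),-np.sin(x[3])])
    c=np.array([x[0],x[1],x[4]]);w=Q-c;return np.linalg.norm(w-np.outer(w@a,a),axis=1)-.021
c0=[Q[:,0].mean(),Q[:,1].mean(),np.radians(-153),-.1,.287]
f=least_squares(res,c0,loss='soft_l1',f_scale=.001);print(f.x,np.degrees(f.x[2]),abs(f.fun).mean())
print('Q',Q.mean(0),Q.min(0),Q.max(0))
E
```

```text
slot [0.66309197 0.04900124 0.21      ]
plane z 0.21001041528678496
mask bbox [ 75 324] [239 394]
[ 0.65940355  0.20986674 -2.62201163 -0.06860523  0.28153446] -150.23020020320772 0.001806204454537452
Q [0.61423042 0.18850871 0.30274543] [0.57430803 0.15057264 0.27440591] [0.65368429 0.26947186 0.54464775]
```

View pics/slot1.png

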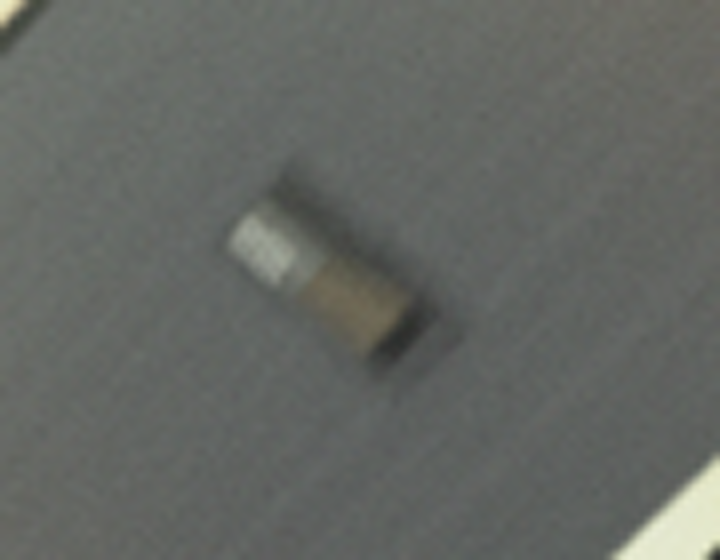

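```bash
python3 - <<'E'
from plan import *
p,M,s=cur()
p,M=rows(p,M,[.611,.182,.345],Rdown(-60.2),3,2)
rows(p,M,[.611,.182,.263],Rdown(-60.2),3,2)
E
```

```text
slide [[0.29, 2.32, 1.25], [0.36, 2.31, 1.25], [0.43, 2.3, 1.25]] 
dr [[0.0, 0.0, 1.7], [0.0, 0.0, 1.7], [0.0, 0.0, 1.7]]
end [0.611 0.182 0.345] err mm [ 0.01  0.04 -0.01]
slide [[0.0, 0.0, 2.73], [0.0, 0.0, 2.74], [0.0, 0.0, 2.73]] 
dr [[0.0, 0.0, 0.0], [0.0, 0.0, 0.0], [0.0, 0.0, 0.0]]
end [0.611 0.182 0.263] err mm [ 0.04 -0.01 -0.01]
```

move_arm:
  jaw: [0,0,0,0]
  slide:
    - [0.3,2.3,1.25]
    - [0.35,2.3,1.25]
    - [0.45,2.3,1.25]
    - [0,0,0]
  dr:
    - [0,0,1.7]
    - [0,0,1.7]
    - [0,0,1.7]
    - [0,0,0]

```text
time: 3.05
position: [0.6129, 0.1751, 0.3416]
tool_rot: [3.037, 0.787, -0.007]
ft_force: [-0.2, -0.6, -0.5]
grip_width: 1.002
```

```bash
python3 - <<'E'
from plan import *
p,M,s=cur();print(p,M.round(3).tolist())
shot('wrist','wrist2.png')
rows(p,M,[.611,.182,.263],Rdown(-60.2),4,2)
E
```

```text
[0.61285298 0.17508646 0.34164413] [[0.874, 0.486, -0.003], [0.486, -0.874, -0.005], [-0.005, 0.003, -1.0]]
slide [[0.05, -0.18, 1.97], [0.05, -0.18, 1.96], [0.05, -0.17, 1.97], [0.05, -0.18, 1.96]] 
dr [[0.0, 0.1, -0.2], [0.1, 0.1, -0.2], [0.0, 0.0, -0.2], [0.1, 0.1, -0.1]]
end [0.611 0.182 0.263] err mm [ 0.01 -0.01 -0.03]
```

View pics/wrist2.png

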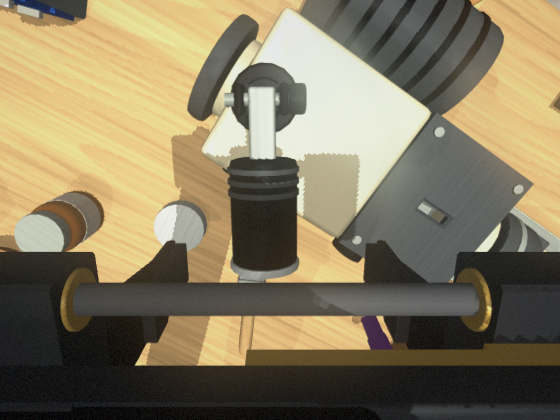

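Barrel is centred on column 265 and lined up with the tool, and the jaw plane is at 276. The planned -7 mm in y corrects that.

move_arm:
  jaw: [0,0,0,0,0]
  slide:
    - [0.05,-0.2,1.95]
    - [0.05,-0.2,1.95]
    - [0.05,-0.15,1.95]
    - [0.05,-0.15,1.95]
    - [0,0,0]
  dr:
    - [0,0.1,-0.2]
    - [0,0.1,-0.2]
    - [0,0,-0.2]
    - [0,0,0]
    - [0,0,0]

```text
time: 3.6
position: [0.608, 0.1886, 0.264]
tool_rot: [-3.032, -0.818, 0.003]
ft_force: [-0.3, -0.4, -0.3]
grip_width: 1.003
```

move_arm:
  jaw: [60,90,120,150,180]
  slide:
    - [0,0,0]
    - [0,0,0]
    - [0,0,0]
    - [0,0,0]
    - [0,0,0]
  dr:
    - [0,0,0]
    - [0,0,0]
    - [0,0,0]
    - [0,0,0]
    - [0,0,0]
  force: 20

```text
time: 4.1
position: [0.6098, 0.1883, 0.2676]
tool_rot: [-3.033, -0.816, -0.007]
ft_force: [-0.5, 0.6, -0.6]
grip_width: 0.631
```

move_arm:
  jaw: [200,200,200]
  slide:
    - [0,0,0]
    - [0,0,0]
    - [0,0,0]
  dr:
    - [0,0,0]
    - [0,0,0]
    - [0,0,0]
  force: 20

```text
time: 4.4
position: [0.6104, 0.1858, 0.2675]
tool_rot: [3.033, 0.812, 0.006]
ft_force: [1.3, -5.6, 1.0]
grip_width: 0.482
```

```bash
cat >> plan.py <<'E'
def seq(p,M,poses,dec=2,rdec=1):
    sl=[];dr=[]
    for p1,M1 in poses:
        w=np.round(R.from_matrix(M.T@M1).as_rotvec(degrees=True),rdec)+0.;s=np.round(M.T@(np.array(p1)-p)*100,dec)+0.
        sl.append(s.tolist());dr.append(w.tolist());p=p+M@s/100;M=M@R.from_rotvec(w,degrees=True).as_matrix()
    for i in range(0,len(sl),5): print('slide',sl[i:i+5],'\ndr',dr[i:i+5])
    print('end',p.round(4));return p,M
E
python3 - <<'E'
from plan import *
p,M,s=cur();print(p,M.round(3).tolist(),s['ft_force'])
piv=np.array([.672,.2165,.28])
def rot(p,M,axis,a):
    Q=R.from_rotvec(np.array(axis)*np.radians(a)).as_matrix();return piv+Q@(p-piv),Q@M
ps=[rot(p,M,[0,0,1],56.8*(i+1)/10) for i in range(10)]
p2,M2=seq(p,M,ps)
# tilt axis: nose (dir az -93.4) down: axis = dir x up rotated: rotate dir towards -z
a=np.radians(-93.4);dv=np.array([np.cos(a),np.sin(a),0]);ax=np.cross(dv,[0,0,-1])
ps=[rot(p2,M2,ax,26.3*(i+1)/5) for i in range(5)]
print('tilt');seq(p2,M2,ps)
E
```

```text
[0.61044994 0.1857723  0.2674956 ] [[0.866, 0.499, 0.004], [0.499, -0.866, -0.001], [0.003, 0.003, -1.0]] [ 1.34399735 -5.5896831   0.95979115]
slide [[-0.01, 0.68, 0.0], [0.0, 0.68, 0.0], [-0.01, 0.68, 0.01], [-0.01, 0.69, 0.0], [-0.01, 0.68, 0.0]] 
dr [[0.0, 0.0, -5.7], [0.0, 0.0, -5.7], [0.1, 0.1, -5.6], [0.0, 0.0, -5.7], [0.0, 0.0, -5.7]]
slide [[0.0, 0.68, 0.0], [-0.01, 0.68, 0.0], [-0.01, 0.68, 0.01], [0.0, 0.68, 0.0], [-0.01, 0.69, 0.0]] 
dr [[0.0, 0.0, -5.7], [0.0, 0.0, -5.7], [0.1, 0.0, -5.6], [0.0, 0.0, -5.7], [0.0, 0.1, -5.7]]
end [0.6641 0.1482 0.2675]
tilt
slide [[0.14, 0.0, 0.62], [0.14, 0.0, 0.63], [0.14, 0.0, 0.62], [0.14, 0.0, 0.63], [0.14, -0.01, 0.62]] 
dr [[0.0, 5.3, 0.0], [0.0, 5.2, 0.0], [0.0, 5.3, 0.0], [-0.1, 5.2, 0.0], [0.0, 5.3, 0.1]]
end [0.6648 0.1608 0.2384]
```

move_arm:
  jaw: [200,200,200,200,200]
  slide:
    - [0,0.68,0]
    - [0,0.68,0]
    - [-0.01,0.68,0]
    - [-0.01,0.68,0]
    - [-0.01,0.68,0]
  dr:
    - [0,0,-5.7]
    - [0,0,-5.7]
    - [0,0,-5.7]
    - [0,0,-5.7]
    - [0,0,-5.7]

```text
time: 4.9
position: [0.6337, 0.159, 0.2675]
tool_rot: [2.737, 1.534, 0.008]
ft_force: [5.8, -6.3, 0.4]
grip_width: 0.48
```

move_arm:
  jaw: [200,200,200,200,200]
  slide:
    - [0,0.68,0]
    - [-0.01,0.68,0]
    - [-0.01,0.68,0]
    - [0,0.68,0]
    - [-0.01,0.68,0]
  dr:
    - [0,0,-5.7]
    - [0,0,-5.7]
    - [0,0,-5.7]
    - [0,0,-5.7]
    - [0,0,-5.7]

```text
time: 5.4
position: [0.6667, 0.1461, 0.2676]
tool_rot: [2.274, 2.156, 0.008]
ft_force: [8.0, -8.2, -0.5]
grip_width: 0.481
```

```bash
python3 - <<'E'
from plan import *
p,M,s=cur();print(p,M.round(3).tolist(),s['ft_force'],s['joint_positions'].round(2))
shot('wrist','wrist3.png')
E
```

```text
[0.66670118 0.14613377 0.26757814] [[0.053, 0.999, 0.009], [0.999, -0.053, -0.003], [-0.002, 0.009, -1.0]] [ 7.97324532 -8.19591399 -0.50495192] [-0.5   0.38  0.34  1.31 -0.12  1.47 -0.23]
```

View pics/wrist3.png

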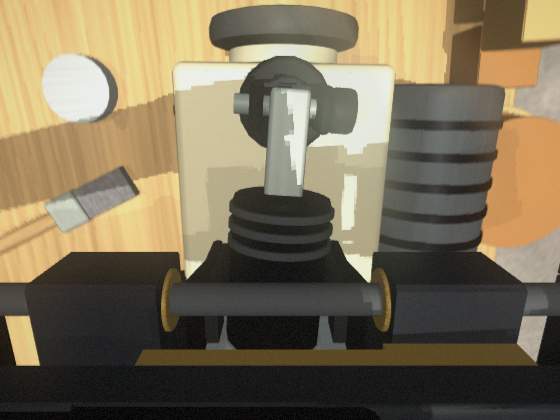

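Barrel now lies along the headstock. Next, tilt it.

move_arm:
  jaw: [200,200,200,200,200]
  slide:
    - [0.14,0,0.62]
    - [0.14,0,0.62]
    - [0.14,0,0.62]
    - [0.14,0,0.62]
    - [0.14,0,0.62]
  dr:
    - [0,5.3,0]
    - [0,5.2,0]
    - [0,5.3,0]
    - [0,5.2,0]
    - [0,5.3,0]

```text
time: 5.95
position: [0.668, 0.1595, 0.2402]
tool_rot: [-2.027, -1.92, -0.489]
ft_force: [3.7, -5.9, 2.2]
grip_width: 0.483
```

```bash
python3 - <<'E'
from plan import *
p,M,s=cur();print(p,M.round(3).tolist(),s['ft_force'],s['joint_positions'].round(2),s['time'])
shot('wrist','wrist4.png');shot('side','side4.png');im,*_=shot('top','top4.png')
im=cv2.imread('pics/side4.png')[100:240,220:380];cv2.imwrite('pics/side4c.png',cv2.resize(im,None,fx=4,fy=4,interpolation=2))
E
```

```text
[0.66799795 0.1594673  0.24018615] [[0.046, 0.998, 0.036], [0.894, -0.057, 0.444], [0.446, 0.012, -0.895]] [ 3.73034369 -5.87561503  2.21368039] [-0.26  0.34  0.29  1.48 -0.57  1.34  0.1 ] 5.95
```

View pics/wrist4.png

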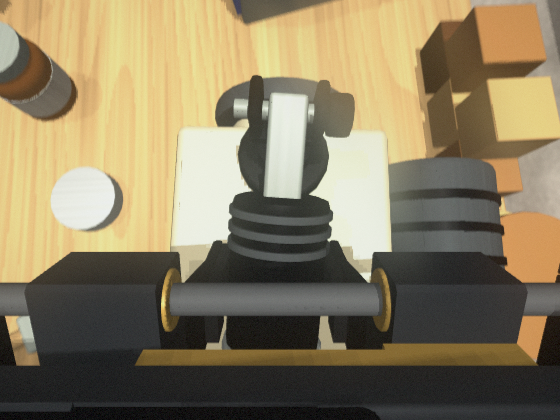

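View pics/side4c.png

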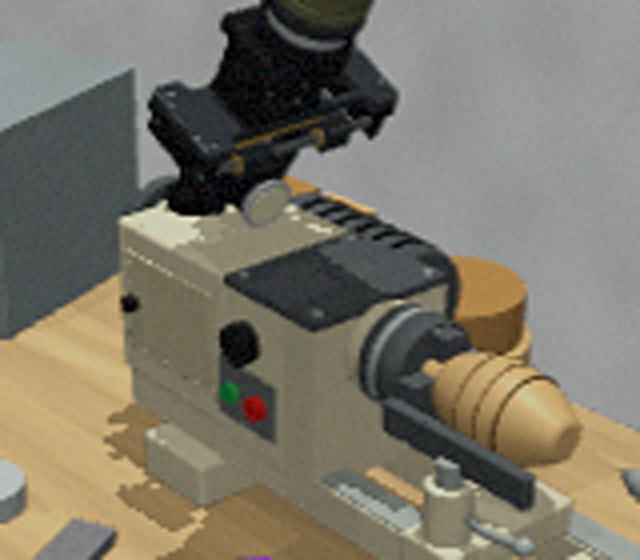

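move_arm:
  jaw: [120,60,0,0,0]
  slide:
    - [0,0,0]
    - [0,0,0]
    - [0,0,0]
    - [0,0,-1]
    - [0,0,-4]
  dr:
    - [0,0,0]
    - [0,0,0]
    - [0,0,0]
    - [0,0,0]
    - [0,0,0]

```text
time: 6.6
position: [0.6596, 0.1451, 0.2793]
tool_rot: [-2.01, -1.921, -0.466]
ft_force: [-0.2, -0.2, -0.1]
grip_width: 0.802
```

move_arm:
  jaw: [0,0,0,0]
  slide:
    - [0,0,-4]
    - [0,0,-4]
    - [-3,0,-3]
    - [0,0,0]
  dr:
    - [0,-6,0]
    - [0,-8,0]
    - [0,-8,0]
    - [0,0,0]

```text
time: 7.0
position: [0.6603, 0.0753, 0.3855]
tool_rot: [-2.239, -2.138, -0.098]
ft_force: [-0.4, 0.3, 0.2]
grip_width: 0.993
```

```bash
cat > lamp.py <<'E'
from plan import *
import sys
from scipy.optimize import least_squares
n=sys.argv[1]
p,M,s=cur();print(p.round(4),M.round(3).tolist(),s['time'])
im,d,K,E=shot('wrist','wrist%s.png'%n)
V,U=np.mgrid[0:420,0:560];P=pts(d,K,E,U.ravel(),V.ravel()).reshape(420,560,3)
rs=regions_of('wrist','lamp_head');print([(round(r['score'],2),r['xy'],int(r['mask'].sum())) for r in rs])
r=rs[0]['mask'];r=cv2.erode(r.astype(np.uint8),np.ones((3,3)))>0
piv=np.array([.672,.2165,.28])
Q=P[r&(P[...,2]>.225)&(P[...,2]<.33)];t=np.linalg.norm(Q[:,:2]-piv[:2],axis=1);Q=Q[(t>.045)&(t<.095)]
def mk(tilt0):
    def res(x):
        a=np.array([np.cos(x[2])*np.cos(x[3]),np.sin(x[2])*np.cos(x[3]),-np.sin(x[3])])
        c=np.array([x[0],piv[1]-.07,x[4]]) ;w=Q-c;return np.linalg.norm(w-np.outer(w@a,a),axis=1)-x[5]
    return res
for rad in (None,):
    f=least_squares(mk(0),[Q[:,0].mean(),0,np.radians(-93),.35,Q[:,2].mean()-.02,.021],loss='soft_l1',f_scale=.0007,bounds=([.5,-1,-4,-1,.1,.0205],[.8,1,4,1,.4,.0215]))
    x=f.x;a=np.array([np.cos(x[2])*np.cos(x[3]),np.sin(x[2])*np.cos(x[3]),-np.sin(x[3])]);c=np.array([x[0],piv[1]-.07,x[4]])
    h=c+a*(c[2]-.21)/-a[2]
    print('az',np.degrees(x[2]),'tilt',x[3],'c',c,'hit z=.21 at',h,'mean res',abs(f.fun).mean(),len(Q),'axis at pivot y',c+a*(piv[1]-c[1])/a[1])
E
python3 lamp.py 5
```

```text
[0.6603 0.0753 0.3855] [[0.045, 0.999, 0.015], [0.996, -0.047, 0.075], [0.076, 0.012, -0.997]] 7.0
[(0.55, [278.9, 96.0], 6707), (0.17, [297.6, 136.5], 55448)]
az -97.4496407838473 tilt 0.3691675671062892 c [0.6668845  0.1465     0.25311464] hit z=.21 at [0.65243649 0.03600613 0.21      ] mean res 0.0005586363259306884 3562 axis at pivot y [0.67603759 0.2165     0.2804286 ]
```

View pics/wrist5.png

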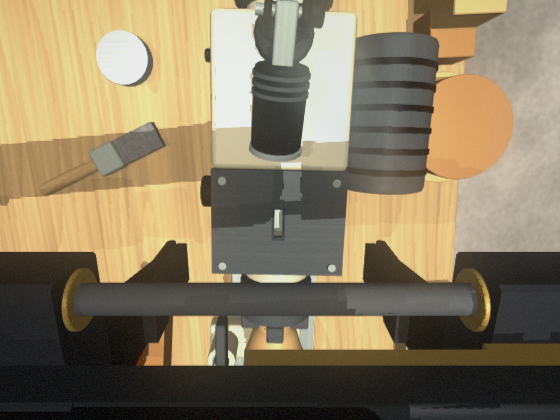

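Slot is at (278,222), and the barrel nose leans slightly left. So about 4° of swivel still looks left over. Measuring the cover and slot precisely.

```bash
python3 - <<'E'
from plan import *
L=np.load('last_wrist.npz');im,d,K,E=[L[k] for k in('im','d','K','E')]
c=im[160:285,195:360];cv2.imwrite('pics/cov5.png',cv2.resize(c[:,:,::-1],None,fx=4.8,fy=4.8,interpolation=2))
def onplane(u,v,z=.21):
    ray=E[:3,:3]@np.array([(u-K[0,2])/K[0,0],-(v-K[1,2])/K[1,1],-1]);return E[:3,3]+(z-E[2,3])/ray[2]*ray
V,U=np.mgrid[0:420,0:560];P=pts(d,K,E,U.ravel(),V.ravel()).reshape(420,560,3)
m=(abs(P[...,2]-.21)<.006)&(d>0)&(P[...,0]>.57)&(P[...,0]<.75)&(P[...,1]>-.03)&(P[...,1]<.12)
k,l,st,cc=cv2.connectedComponentsWithStats(m.astype(np.uint8));i=1+st[1:,4].argmax();m=l==i
Q=P[m];print(Q.min(0),Q.max(0),np.median(Q[:,2]))
# side edges: per-row left/right
row=[];
for v in range(185,265,4):
    us=np.nonzero(m[v])[0];a=onplane(us.min()-.5,v);b=onplane(us.max()+.5,v);row.append((a+b)/2);w=b-a
row=np.array(row);f=np.polyfit(row[:,1],row[:,0],1,);print('centreline x=%.4f*y+%.4f'%tuple(f),'width',np.hypot(*w[:2]),'yaw',np.degrees(np.arctan(-f[0])),'std',(row[:,0]-np.polyval(f,row[:,1])).std())
print('slot guess',onplane(278,222), 'x of centreline there',np.polyval(f,onplane(278,222)[1]))
print('screws',[onplane(*q).round(4).tolist() for q in((222,181),(337,183),(217,267),(332,268))])
E
```

```text
[ 0.59469958 -0.01599451  0.20400716] [0.73425798 0.11999396 0.21414413] 0.209931721110387
centreline x=0.0702*y+0.6603 width 0.13174590724081342 yaw -4.013104164386612 std 0.0002024260966413365
slot guess [0.66375511 0.04963641 0.21      ] x of centreline there 0.6638182599696235
screws [[0.612, 0.0928, 0.21], [0.7223, 0.0855, 0.21], [0.6003, 0.006, 0.21], [0.7161, -0.0011, 0.21]]
```

View pics/cov5.png

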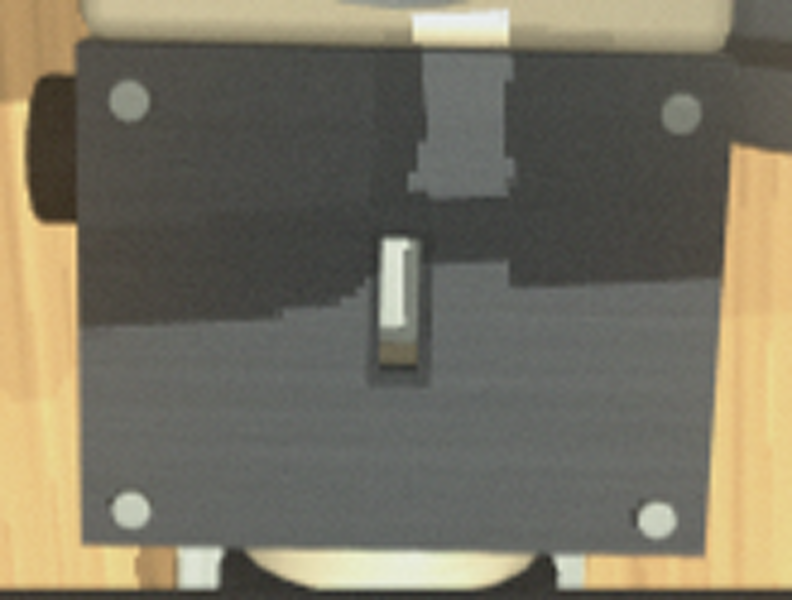

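```bash
cat > grip.py <<'E'
from plan import *
piv=np.array([.6757,.2168,.2804])
def lpose(az,t,depth=.021,r=.07,back=0):
    az=np.radians(az);h=np.array([np.cos(az),np.sin(az),0]);a=h*np.cos(t)+[0,0,-np.sin(t)]
    z=-h*np.sin(t)+[0,0,-np.cos(t)];y=np.array([np.cos(az+np.pi/2),np.sin(az+np.pi/2),0]);x=np.cross(y,z)
    return piv+a*r+z*(depth-back),np.c_[x,y,z]
E
python3 - <<'E'
from grip import *
p,M,s=cur();print(p)
A=lpose(-97.45,.369,back=.09);B=lpose(-97.45,.369);print(A,B)
p1,M1=rows(p,M,*A,4,2)
rows(p1,M1,*B,4,2)
E
```

```text
[0.65903159 0.07526642 0.379986  ]
(array([0.66400778, 0.12738591, 0.3195077 ]), array([[ 0.12093327,  0.99155839,  0.04676649],
       [ 0.9248151 , -0.12966094,  0.35763818],
       [ 0.36068292,  0.        , -0.93268849]])) (array([0.66821677, 0.15957334, 0.23556574]), array([[ 0.12093327,  0.99155839,  0.04676649],
       [ 0.9248151 , -0.12966094,  0.35763818],
       [ 0.36068292,  0.        , -0.93268849]]))
slide [[1.18, 0.06, 1.61], [1.07, 0.02, 1.69], [0.94, 0.0, 1.77], [0.81, -0.02, 1.83]] 
dr [[-0.2, 4.2, 1.2], [-0.2, 4.1, 1.1], [-0.2, 4.2, 1.2], [-0.2, 4.1, 1.1]]
end [0.664  0.1274 0.3195] err mm [-0.03 -0.04  0.01]
slide [[0.0, 0.0, 2.25], [0.0, 0.0, 2.25], [0.0, 0.0, 2.25], [0.0, 0.0, 2.25]] 
dr [[0.0, 0.0, 0.0], [0.0, 0.0, 0.0], [0.0, 0.0, 0.0], [0.0, 0.0, 0.0]]
end [0.6682 0.1596 0.2356] err mm [ 0.   -0.04  0.01]
```

move_arm:
  jaw: [0,0,0,0,0]
  slide:
    - [1.2,0.05,1.6]
    - [1.05,0,1.7]
    - [0.95,0,1.75]
    - [0.8,0,1.85]
    - [0,0,0]
  dr:
    - [-0.2,4.2,1.2]
    - [-0.2,4.1,1.1]
    - [-0.2,4.2,1.2]
    - [-0.2,4.1,1.1]
    - [0,0,0]

```text
time: 7.6
position: [0.6616, 0.1247, 0.3133]
tool_rot: [-2.16, -1.885, -0.39]
ft_force: [-1.1, -0.3, -1.7]
grip_width: 0.998
```

```bash
python3 - <<'E'
from grip import *
p,M,s=cur();print(p)
rows(p,M,*lpose(-97.45,.369),4,2)
E
python3 lamp.py 6
```

```text
[0.66163139 0.12469837 0.31327524]
slide [[0.13, 0.07, 2.13], [0.13, 0.06, 2.13], [0.13, 0.06, 2.13], [0.13, 0.06, 2.13]] 
dr [[-0.1, 0.0, -0.1], [-0.1, 0.0, -0.1], [-0.1, 0.1, -0.1], [-0.2, 0.0, -0.1]]
end [0.6683 0.1596 0.2356] err mm [-0.04  0.02 -0.03]
[0.6616 0.1247 0.3133] [[0.129, 0.991, 0.038], [0.925, -0.134, 0.356], [0.358, -0.01, -0.934]] 7.6
[(0.95, [277.0, 196.6], 9168), (0.16, [306.5, 199.5], 53028)]
az -97.3934391364655 tilt 0.3675629793511407 c [0.6668428 0.1465    0.2530424] hit z=.21 at [0.65245867 0.03564896 0.21      ] mean res 0.0005436573290823691 5274 axis at pivot y [0.67592606 0.2165     0.28022273]
```

View pics/wrist6.png

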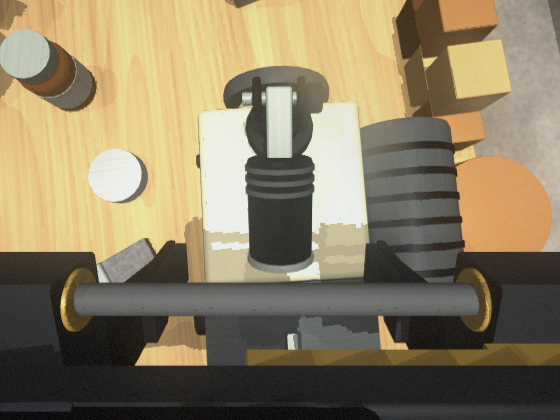

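The fit repeats: azimuth -97.4°, tilt 0.368. Re-gripping.

move_arm:
  jaw: [0,0,0,0,100]
  slide:
    - [0.15,0.05,2.15]
    - [0.15,0.05,2.15]
    - [0.1,0.05,2.1]
    - [0.1,0.05,2.1]
    - [0,0,0]
  dr:
    - [0,0,0]
    - [0,0,0]
    - [0,0,0]
    - [0,0,0]
    - [0,0,0]

```text
time: 8.2
position: [0.669, 0.1629, 0.2388]
tool_rot: [-2.155, -1.895, -0.394]
ft_force: [-0.3, 0.2, 0.1]
grip_width: 0.963
```

move_arm:
  jaw: [110,130,160,200,200]
  slide:
    - [0,0,0]
    - [0,0,0]
    - [0,0,0]
    - [0,0,0]
    - [0,0,0]
  dr:
    - [0,0,0]
    - [0,0,0]
    - [0,0,0]
    - [0,0,0]
    - [0,0,0]

```text
time: 8.7
position: [0.6708, 0.1604, 0.2417]
tool_rot: [-2.16, -1.893, -0.401]
ft_force: [-0.2, 0.7, -0.8]
grip_width: 0.539
```

move_arm:
  jaw: [200,200]
  slide:
    - [0,0,0]
    - [0,0,0]
  dr:
    - [0,0,0]
    - [0,0,0]

```text
time: 8.9
position: [0.6695, 0.1604, 0.2412]
tool_rot: [-2.158, -1.893, -0.397]
ft_force: [-6.1, -1.4, 2.9]
grip_width: 0.477
```

```bash
python3 - <<'E'
from grip import *
p,M,s=cur();print(p,s['ft_force'])
print(lpose(-97.4,.368)[0],lpose(-93.95,.39)[0])
P1=lpose(-97.4,.368);P2=lpose(-93.6,.392)
Q=P2[1]@P1[1].T
# relative move
print('delta',P2[0]-P1[0])
seq(p,M,[(p+(P2[0]-P1[0])*k,R.from_rotvec(R.from_matrix(Q).as_rotvec()*k).as_matrix()@M) for k in(.5,1)])
E
```

```text
[0.66954058 0.16040805 0.24120043] [-6.08142224 -1.43691816  2.88201722]
[0.66826094 0.1595224  0.23562347] [0.67179006 0.16017515 0.23436372]
delta [ 0.00388088  0.00072193 -0.00137318]
slide [[0.03, 0.19, 0.09], [0.03, 0.19, 0.08]] 
dr [[0.7, 0.7, -1.8], [0.7, 0.7, -1.7]]
end [0.6734 0.1611 0.2398]
```

move_arm:
  jaw: [200,200,200,200]
  slide:
    - [0.03,0.2,0.09]
    - [0.03,0.2,0.09]
    - [0,0,0]
    - [0,0,0]
  dr:
    - [0,0.7,-1.8]
    - [0,0.7,-1.8]
    - [0,0,0]
    - [0,0,0]

```text
time: 9.3
position: [0.6732, 0.1614, 0.2393]
tool_rot: [-2.088, -1.951, -0.432]
ft_force: [-4.6, -1.8, 3.9]
grip_width: 0.474
```

```bash
python3 lamp.py 7
```

```text
[0.6732 0.1614 0.2393] [[0.059, 0.997, 0.045], [0.923, -0.071, 0.379], [0.381, 0.019, -0.924]] 9.3
[(0.93, [274.6, 235.4], 15405)]
az -93.31114883067197 tilt 0.4126211760791681 c [0.67200529 0.1465     0.24967891] hit z=.21 at [0.66676993 0.05600868 0.21      ] mean res 0.0005538916507728071 7205 axis at pivot y [0.67605514 0.2165     0.28037273]
```

move_arm:
  jaw: [150,100,0,0,0]
  slide:
    - [0,0,0]
    - [0,0,0]
    - [0,0,0]
    - [0,0,-2]
    - [0,0,-4]
  dr:
    - [0,0,0]
    - [0,0,0]
    - [0,0,0]
    - [0,0,0]
    - [0,0,0]

```text
time: 9.9
position: [0.6705, 0.1404, 0.2918]
tool_rot: [-2.087, -1.951, -0.429]
ft_force: [0.9, -0.3, 1.1]
grip_width: 0.752
```

move_arm:
  jaw: [0,0]
  slide:
    - [0,0,-2]
    - [0,0,0]
  dr:
    - [0,0,0]
    - [0,0,0]

```text
time: 10.1
position: [0.6732, 0.1292, 0.3178]
tool_rot: [-2.095, -1.953, -0.446]
ft_force: [0.9, 0.2, 0.6]
grip_width: 0.934
```

```bash
python3 lamp.py 8
```

```text
[0.6732 0.1292 0.3178] [[0.059, 0.997, 0.057], [0.923, -0.076, 0.378], [0.381, 0.031, -0.924]] 10.1
[(0.7, [267.6, 206.8], 8852)]
az -93.30223038196067 tilt 0.40899446958800106 c [0.67208413 0.1465     0.24978431] hit z=.21 at [0.66679687 0.05486427 0.21      ] mean res 0.0005362489422621023 5035 axis at pivot y [0.67612304 0.2165     0.28017531]
```

View pics/wrist8.png

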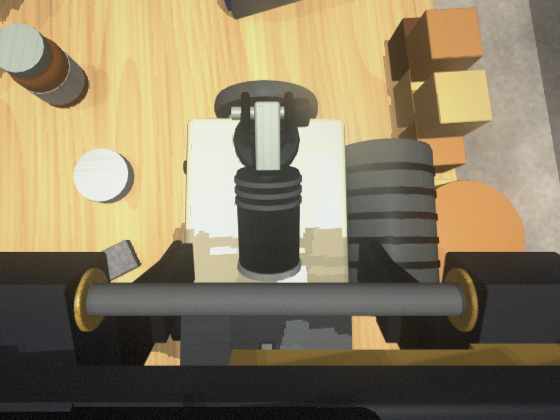

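Lamp now: azimuth -93.3° against -93.95°, tilt 0.409 against 0.39. The beam passes about 4 mm from the window's middle, on the slot. Now to the key.

```bash
python3 - <<'E'
from plan import *
p,M,s=cur();print(p)
p,M=rows(p,M,[.65,.07,.40],Rdown(-5),4,2)
p,M=rows(p,M,[.447,-.184,.22],Rdown(-8),10,2)
E
```

```text
[0.67123236 0.13123808 0.31336965]
slide [[-0.62, -0.37, -2.61], [-0.87, -0.38, -2.53], [-1.12, -0.38, -2.43], [-1.35, -0.39, -2.31]] 
dr [[0.3, -5.6, 0.3], [0.3, -5.6, 0.3], [0.3, -5.6, 0.2], [0.3, -5.6, 0.3]]
end [0.65 0.07 0.4 ] err mm [0.01 0.01 0.05]
slide [[-2.71, -1.8, 1.8], [-2.72, -1.78, 1.8], [-2.73, -1.77, 1.8], [-2.74, -1.76, 1.8], [-2.74, -1.74, 1.8]] 
dr [[0.0, 0.0, 0.3], [0.0, 0.0, 0.3], [0.0, 0.0, 0.3], [0.0, 0.0, 0.3], [0.0, 0.0, 0.3]]
slide [[-2.75, -1.73, 1.8], [-2.76, -1.71, 1.8], [-2.77, -1.7, 1.8], [-2.78, -1.68, 1.8], [-2.8, -1.66, 1.81]] 
dr [[0.0, 0.0, 0.3], [0.0, 0.0, 0.3], [0.0, 0.0, 0.3], [0.0, 0.0, 0.3], [0.0, 0.0, 0.3]]
end [ 0.447 -0.184  0.22 ] err mm [-0.02  0.04  0.03]
```

move_arm:
  jaw: [0,0,0,0,0]
  slide:
    - [0,0,-3]
    - [-0.7,-0.4,-2.6]
    - [-0.9,-0.4,-2.5]
    - [-1.1,-0.4,-2.4]
    - [-1.3,-0.4,-1]
  dr:
    - [0,0,0]
    - [0.3,-5.6,0.3]
    - [0.3,-5.6,0.3]
    - [0.3,-5.6,0.2]
    - [0.3,-5.6,0.3]

```text
time: 10.7
position: [0.648, 0.0598, 0.4149]
tool_rot: [2.314, 2.121, -0.004]
ft_force: [0.4, 0.4, -0.7]
grip_width: 1.002
```

```bash
python3 lamp.py 9; python3 - <<'E'
from plan import *
p,M,s=cur();print(p)
p,M=rows(p,M,[.447,-.184,.22],Rdown(-8),10,2)
E
```

```text
[0.648  0.0598 0.4149] [[0.087, 0.996, -0.0], [0.996, -0.087, -0.003], [-0.003, -0.0, -1.0]] 10.7
[(0.46, [165.4, 326.0], 35)]
[0.6479804  0.06326864 0.41352445]
slide [[-2.63, -1.8, 1.94], [-2.64, -1.78, 1.94], [-2.65, -1.77, 1.94], [-2.66, -1.76, 1.94], [-2.67, -1.74, 1.94]] 
dr [[0.0, 0.0, 0.3], [0.0, 0.0, 0.3], [0.0, 0.0, 0.3], [0.0, 0.0, 0.3], [0.0, 0.0, 0.4]]
slide [[-2.68, -1.72, 1.93], [-2.69, -1.71, 1.94], [-2.7, -1.69, 1.93], [-2.7, -1.68, 1.94], [-2.72, -1.66, 1.93]] 
dr [[0.0, 0.0, 0.3], [0.0, 0.0, 0.4], [0.0, 0.0, 0.3], [0.0, 0.0, 0.4], [-0.1, 0.0, 0.3]]
end [ 0.447 -0.184  0.22 ] err mm [ 0.03  0.03 -0.01]lamp.py:18: RuntimeWarning: Mean of empty slice.
  f=least_squares(mk(0),[Q[:,0].mean(),0,np.radians(-93),.35,Q[:,2].mean()-.02,.021],loss='soft_l1',f_scale=.0007,bounds=([.5,-1,-4,-1,.1,.0205],[.8,1,4,1,.4,.0215]))
  ret = ret.dtype.type(ret / rcount)
Traceback (most recent call last):
  File "lamp.py", line 18, in <module>
    f=least_squares(mk(0),[Q[:,0].mean(),0,np.radians(-93),.35,Q[:,2].mean()-.02,.021],loss='soft_l1',f_scale=.0007,bounds=([.5,-1,-4,-1,.1,.0205],[.8,1,4,1,.4,.0215]))
ValueError: Initial guess is outside of provided bounds
```

View pics/wrist9.png

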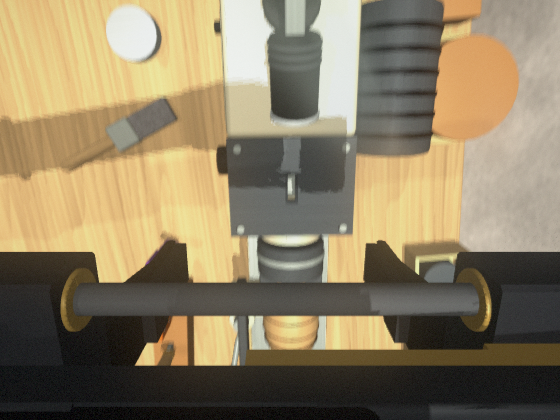

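The barrel axis (column 294) points straight at the slot (291,187).

move_arm:
  jaw: [0,0,0,0,0]
  slide:
    - [-2.6,-1.8,0.5]
    - [-2.6,-1.8,1.5]
    - [-2.65,-1.75,1.9]
    - [-2.65,-1.75,1.9]
    - [-2.65,-1.75,1.9]
  dr:
    - [0,0,0.3]
    - [0,0,0.3]
    - [0,0,0.3]
    - [0,0,0.3]
    - [0,0,0.3]

```text
time: 11.3
position: [0.545, -0.0627, 0.3338]
tool_rot: [-2.34, -2.089, 0.002]
ft_force: [0.6, -0.3, -0.3]
grip_width: 1.0
```

move_arm:
  jaw: [0,0,0,0,0]
  slide:
    - [-2.7,-1.7,2]
    - [-2.7,-1.7,2]
    - [-2.7,-1.7,2]
    - [-2.7,-1.7,2]
    - [-2.7,-1.7,2]
  dr:
    - [0,0,0.3]
    - [0,0,0.3]
    - [0,0,0.3]
    - [0,0,0.3]
    - [0,0,0.3]

```text
time: 11.8
position: [0.4435, -0.1858, 0.2342]
tool_rot: [-2.368, -2.057, 0.001]
ft_force: [0.4, -0.8, 0.2]
grip_width: 1.001
```

move_arm:
  jaw: [0,0]
  slide:
    - [0,0,0]
    - [0,0,0]
  dr:
    - [0,0,0]
    - [0,0,0]

```text
time: 12.0
position: [0.4442, -0.1854, 0.2354]
tool_rot: [-2.37, -2.056, 0.001]
ft_force: [0.2, 0.9, 0.3]
grip_width: 1.0
```

```bash
python3 - <<'E'
from plan import *
p,M,s=cur();print(p,M.round(3).tolist())
im,d,K,E=shot('wrist','wrist10.png')
hsv=cv2.cvtColor(im,cv2.COLOR_RGB2HSV)
for r in regions_of('wrist','key')[:4]:
    v,u=np.nonzero(r['mask']);P=pts(d,K,E,u,v);print(r['score'],r['xy'],len(P),np.median(P,0),im[v,u].mean(0))
    Q=P[(P[:,2]>.100)&(P[:,2]<.12)]
    if len(Q)>10: print(' top',Q.mean(0),cv2.minAreaRect((Q[:,:2]*1000).astype(np.float32)))
E
```

```text
[ 0.44422526 -0.1853732   0.23536311] [[0.141, 0.99, -0.003], [0.99, -0.141, 0.003], [0.002, -0.004, -1.0]]
0.62 [275.0, 61.1] 835 [ 0.45911149 -0.08071513  0.10425698] [165.8994012  114.21197605 161.68502994]
 top [ 0.45974778 -0.07975571  0.10441877] ((459.87579345703125, -79.64368438720703), (13.938061714172363, 27.960756301879883), 58.04865264892578)
0.56 [280.9, 188.4] 687 [ 0.45001804 -0.17784416  0.11031693] [165.95778748  94.19796215  43.59825328]
 top [ 0.44970339 -0.18112989  0.11016455] ((449.76898193359375, -182.41128540039062), (28.06050682067871, 13.373787879943848), 81.85686492919922)
```

View pics/wrist10.png

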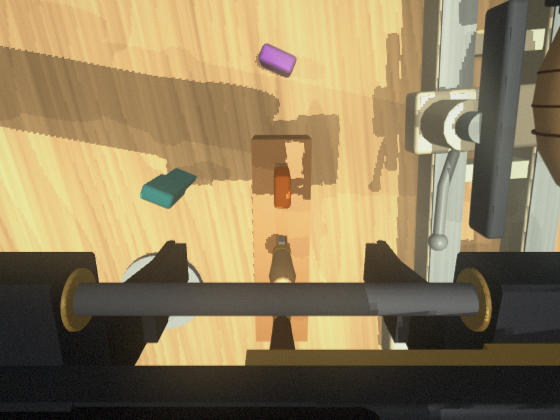

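The orange key is at (283,187) in the rack and lined up with the tool. Purple is at (276,60), turquoise at (168,188). Checking body clearance to the tool rest before I descend.

```bash
python3 - <<'E'
from plan import *
V,U=np.mgrid[0:420,0:560]
L=np.load('last_side.npz')
for n in('wrist','top','side'):
    L=np.load('last_%s.npz'%n);d,K,E=[L[k] for k in('d','K','E')]
    P=pts(d,K,E,U.ravel(),V.ravel());P=P[(d.ravel()>0)&(P[:,1]>-.24)&(P[:,1]<-.12)&(P[:,2]>.125)&(P[:,2]<.25)&(P[:,0]>.48)&(P[:,0]<.62)]
    print(n,len(P),P[:,0].min() if len(P) else None, np.percentile(P,[0,5,50],axis=0).round(3) if len(P) else '')
p,M,s=cur()
p,M=rows(p,M,[.4498,-.1824,.13],Rdown(-8.1),3,2)
p,M=rows(p,M,[.4498,-.1824,.069],Rdown(-8.1),3,2)
E
```

```text
wrist 11495 0.4858297634859797 [[ 0.486 -0.235  0.125]
 [ 0.555 -0.212  0.133]
 [ 0.581 -0.156  0.172]]
top 409 0.5533333489714862 [[ 0.553 -0.236  0.125]
 [ 0.562 -0.222  0.131]
 [ 0.58  -0.158  0.173]]
side 614 0.5536574193935795 [[ 0.554 -0.238  0.126]
 [ 0.564 -0.216  0.131]
 [ 0.581 -0.159  0.166]]
slide [[0.09, 0.13, 3.56], [0.09, 0.13, 3.56], [0.09, 0.12, 3.55]] 
dr [[0.0, 0.0, 0.1], [-0.1, 0.0, 0.0], [0.0, -0.1, 0.1]]
end [ 0.4499 -0.1824  0.13  ] err mm [-0.05 -0.03 -0.04]
slide [[0.0, 0.0, 2.03], [0.0, 0.0, 2.04], [0.0, 0.0, 2.03]] 
dr [[0.0, 0.0, 0.0], [0.0, 0.0, 0.0], [0.0, 0.0, 0.0]]
end [ 0.4498 -0.1824  0.069 ] err mm [-0.04  0.01 -0.04]
```

```bash
python3 - <<'E'
from plan import *
V,U=np.mgrid[0:420,0:560]
M=Rdown(-8.1)
for n in('wrist','top','side'):
    L=np.load('last_%s.npz'%n);d,K,E=[L[k] for k in('d','K','E')]
    P=pts(d,K,E,U.ravel(),V.ravel());ok=(d.ravel()>0)
    if n=='wrist': ok&=(d.ravel()>.25)
    q=(P-[.4498,-.1824,0])@M
    for lo in(.125,.135,.145):
        m=ok&(P[:,2]>lo)&(P[:,2]<.25)&(abs(q[:,0])<.05)&(q[:,1]>.05)
        if m.any(): print(n,lo,m.sum(),np.sort(q[m,1])[:6].round(4),np.percentile(q[m,1],2))
E
```

```text
wrist 0.125 1620 [0.1098 0.1099 0.11   0.1101 0.1102 0.1103] 0.11076967015319994
wrist 0.135 1019 [0.1099 0.11   0.1101 0.1102 0.1103 0.1104] 0.1107316158271502
wrist 0.145 299 [0.1105 0.1106 0.1108 0.1108 0.1111 0.1111] 0.11122058131681313
top 0.125 457 [0.1078 0.1091 0.1092 0.1095 0.1099 0.1106] 0.11212011578003335
top 0.135 426 [0.1078 0.1091 0.1092 0.1095 0.1099 0.1106] 0.11232107108780903
top 0.145 380 [0.1092 0.1095 0.1118 0.1121 0.1144 0.1149] 0.1170506875034234
side 0.125 724 [0.1084 0.11   0.1102 0.1104 0.1104 0.1111] 0.11240050994594243
side 0.135 673 [0.11   0.1102 0.1104 0.1104 0.1112 0.1113] 0.11331919862261952
side 0.145 612 [0.11   0.1104 0.1104 0.1114 0.1119 0.1124] 0.11587172157304253
```

move_arm:
  jaw: [0,0,0,0,0]
  slide:
    - [0.1,0.13,3.55]
    - [0.1,0.13,3.55]
    - [0.1,0.13,3.55]
    - [0,0,0]
    - [0,0,0]
  dr:
    - [0,0,0.1]
    - [0,0,0]
    - [0,0,0.1]
    - [0,0,0]
    - [0,0,0]

```text
time: 12.6
position: [0.45, -0.1828, 0.1312]
tool_rot: [-2.372, -2.057, 0.003]
ft_force: [-0.9, 0.4, 0.5]
grip_width: 1.003
```

```bash
python3 - <<'E'
from plan import *
p,M,s=cur();print(p,M.round(3).tolist())
im,d,K,E=shot('wrist','wrist11.png')
p2,_,_=cur();print(p2)
p,M=rows(p,M,[.4498,-.1824,.071],Rdown(-8.1),3,2)
E
```

```text
[ 0.45002907 -0.18283421  0.13121873] [[0.141, 0.99, -0.002], [0.99, -0.141, -0.0], [-0.0, -0.002, -1.0]]
[ 0.45084291 -0.18337352  0.13230034]
slide [[0.01, -0.01, 2.01], [0.02, 0.0, 2.01], [0.01, -0.01, 2.0]] 
dr [[0.0, 0.0, 0.0], [-0.1, 0.0, 0.0], [0.0, 0.0, 0.0]]
end [ 0.4498 -0.1824  0.071 ] err mm [ 0.02  0.02 -0.02]
```

View pics/wrist11.png

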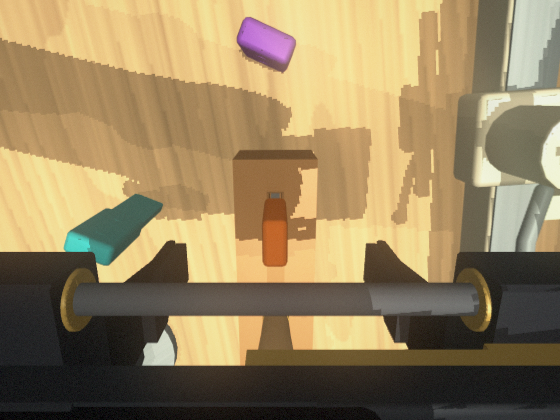

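Key is centred between the jaws (column 275).

move_arm:
  jaw: [0,0,0,0,80]
  slide:
    - [0,0,2]
    - [0,0,2]
    - [0,0,2]
    - [0,0,0]
    - [0,0,0]
  dr:
    - [0,0,0]
    - [0,0,0]
    - [0,0,0]
    - [0,0,0]
    - [0,0,0]

```text
time: 13.15
position: [0.4507, -0.1838, 0.0725]
tool_rot: [2.374, 2.057, 0.0]
ft_force: [1.1, 0.7, 0.7]
grip_width: 0.97
```

move_arm:
  jaw: [160,200,255,255,255]
  slide:
    - [0,0,0]
    - [0,0,0]
    - [0,0,0]
    - [0,0,0]
    - [0,0,0]
  dr:
    - [0,0,0]
    - [0,0,0]
    - [0,0,0]
    - [0,0,0]
    - [0,0,0]
  force: 30

```text
time: 13.65
position: [0.4493, -0.1835, 0.0709]
tool_rot: [-2.374, -2.056, 0.002]
ft_force: [-0.7, 0.2, 0.2]
grip_width: 0.537
```

move_arm:
  jaw: [255,255,255,255,255]
  slide:
    - [0,0,0]
    - [0,0,0]
    - [0,0,0]
    - [0,0,0]
    - [0,0,0]
  dr:
    - [0,0,0]
    - [0,0,0]
    - [0,0,0]
    - [0,0,0]
    - [0,0,0]
  force: 30

```text
time: 14.15
position: [0.4492, -0.1835, 0.0707]
tool_rot: [-2.374, -2.056, 0.002]
ft_force: [-0.1, -0.2, -0.2]
grip_width: 0.159
```

move_arm:
  jaw: [255,255,255,255,255]
  slide:
    - [0,0,0]
    - [0,0,0]
    - [0,0,-1]
    - [0,0,-1]
    - [0,0,-2]
  dr:
    - [0,0,0]
    - [0,0,0]
    - [0,0,0]
    - [0,0,0]
    - [0,0,0]

```text
time: 14.65
position: [0.4484, -0.1833, 0.1109]
tool_rot: [-2.373, -2.055, 0.004]
ft_force: [-0.8, -0.6, -1.0]
grip_width: 0.157
```

move_arm:
  jaw: [255,255,255,255,255]
  slide:
    - [0,0,-3]
    - [0,0,-4]
    - [0,0,-4]
    - [0,0,-4]
    - [0,0,-4]
  dr:
    - [0,0,0]
    - [0,0,0]
    - [0,0,0]
    - [0,0,0]
    - [0,0,0]

```text
time: 15.15
position: [0.4492, -0.1837, 0.3035]
tool_rot: [-2.375, -2.056, 0.0]
ft_force: [1.1, 0.1, -1.9]
grip_width: 0.158
```

move_arm:
  jaw: [255,255,255,255]
  slide:
    - [0,0,-4]
    - [0,0,-2]
    - [0,0,0]
    - [0,0,0]
  dr:
    - [0,0,0]
    - [0,0,0]
    - [0,0,0]
    - [0,0,0]

```text
time: 15.55
position: [0.4495, -0.1836, 0.3607]
tool_rot: [-2.374, -2.056, 0.002]
ft_force: [0.7, 0.2, -1.1]
grip_width: 0.161
```

```bash
python3 - <<'E'
from plan import *
p,M,s=cur();print(p,M.round(3).tolist(),s['grip_width'],s['ft_force'])
shot('side','side12.png');shot('wrist','wrist12.png')
im=cv2.imread('pics/side12.png')[100:350,200:420];cv2.imwrite('pics/side12c.png',cv2.resize(im,None,fx=2.4,fy=2.4,interpolation=2))
E
```

```text
[ 0.44945744 -0.18362785  0.36065007] [[0.143, 0.99, -0.002], [0.99, -0.143, 0.0], [-0.0, -0.002, -1.0]] 0.16133272784459507 [ 0.69320377  0.24055679 -1.11372988]
```

View pics/side12c.png

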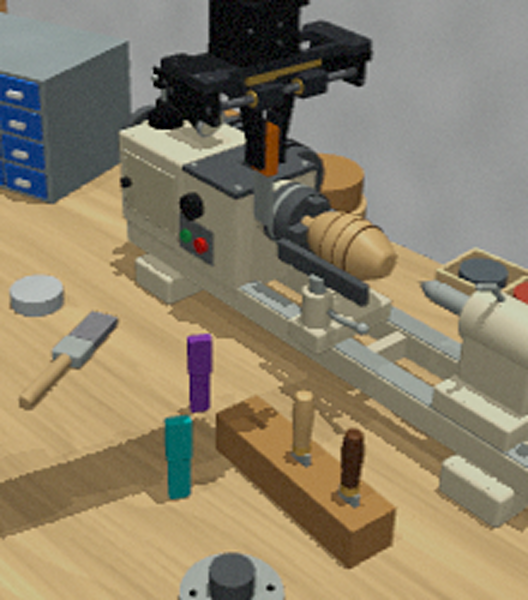

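View pics/wrist12.png

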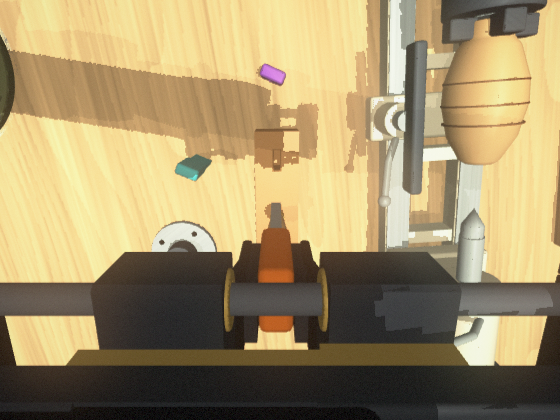

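Key held and lifted clear. Now comparing where the blade tip projects with where it shows, to check the calibration, and re-measuring the slot from the earlier frames.

```bash
python3 - <<'E'
from plan import *
L=np.load('last_wrist.npz');im,d,K,E=[L[k] for k in('im','d','K','E')]
T=np.array(camera_params('wrist')['tool_from_camera'])
for nm,P in dict(tipL=(.012,-.003,.065),tipR=(.012,.003,.065),shL=(.012,-.003,.010),shR=(.012,.003,.010),hL=(.014,-.007,.010),hR=(.014,.007,.010),topL=(.014,-.007,-.04),topR=(.014,.007,-.04)).items(): print(nm,proj(P,K,T).round(1))
c=im[190:350,225:325];cv2.imwrite('pics/key12.png',cv2.resize(c[:,:,::-1],None,fx=5,fy=3.7,interpolation=2))
# depth of blade pixels in tool frame
for v in range(204,232,4):
    for u in (274,276,278):
        pass
    us=np.arange(266,286);P=pts(d,K,T,us,np.full(20,v));print(v,[(u,)+tuple((p*1000).round(0)) for u,p in zip(us,P) if .0<p[2]<.1][:12:3])
E
```

```text
tipL [[270.8 202. ]]
tipR [[279.9 202. ]]
shL [[269.5 231.3]]
shR [[281.3 231.3]]
hL [[261.6 227.6]]
hR [[289.2 227.5]]
topL [[256.7 272.9]]
topR [[294.2 272.9]]
204 [(np.int64(271), np.float64(13.0), np.float64(-3.0), np.float64(57.0)), (np.int64(274), np.float64(13.0), np.float64(-1.0), np.float64(57.0)), (np.int64(277), np.float64(13.0), np.float64(1.0), np.float64(57.0)), (np.int64(280), np.float64(13.0), np.float64(3.0), np.float64(57.0))]
208 [(np.int64(271), np.float64(13.0), np.float64(-3.0), np.float64(48.0)), (np.int64(274), np.float64(13.0), np.float64(-1.0), np.float64(48.0)), (np.int64(277), np.float64(13.0), np.float64(1.0), np.float64(49.0)), (np.int64(280), np.float64(13.0), np.float64(3.0), np.float64(48.0))]
212 [(np.int64(271), np.float64(13.0), np.float64(-3.0), np.float64(39.0)), (np.int64(274), np.float64(13.0), np.float64(-1.0), np.float64(39.0)), (np.int64(277), np.float64(13.0), np.float64(1.0), np.float64(40.0)), (np.int64(280), np.float64(13.0), np.float64(3.0), np.float64(39.0))]
216 [(np.int64(271), np.float64(13.0), np.float64(-2.0), np.float64(32.0)), (
[... 367 characters left out ...]
276), np.float64(13.0), np.float64(0.0), np.float64(24.0)), (np.int64(279), np.float64(13.0), np.float64(2.0), np.float64(25.0))]
224 [(np.int64(270), np.float64(13.0), np.float64(-3.0), np.float64(18.0)), (np.int64(273), np.float64(13.0), np.float64(-1.0), np.float64(18.0)), (np.int64(276), np.float64(13.0), np.float64(0.0), np.float64(19.0)), (np.int64(279), np.float64(13.0), np.float64(2.0), np.float64(18.0))]
228 [(np.int64(267), np.float64(15.0), np.float64(-4.0), np.float64(7.0)), (np.int64(270), np.float64(15.0), np.float64(-3.0), np.float64(7.0)), (np.int64(273), np.float64(15.0), np.float64(-1.0), np.float64(7.0)), (np.int64(276), np.float64(15.0), np.float64(0.0), np.float64(7.0))]
```

View pics/key12.png

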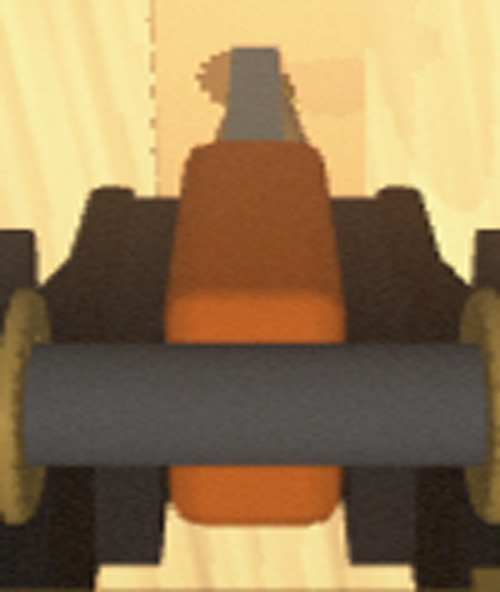

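The blade runs parallel to the tool axis, with its tip at tool (1, 0, 65) mm. Moving to a look-point 35 mm short of the window.

```bash
python3 - <<'E'
from plan import *
p,M,s=cur()
p,M=rows(p,M,[.6612,.0126,.33],Rdown(-4),9,2)
p,M=rows(p,M,[.6612,.0126,.30],Rdown(-4),1,2)
E
```

```text
slide [[2.49, 2.02, 0.32], [2.47, 2.05, 0.32], [2.46, 2.07, 0.32], [2.44, 2.09, 0.31], [2.42, 2.11, 0.32]] 
dr [[0.0, 0.0, -0.5], [0.0, 0.0, -0.5], [0.0, 0.0, -0.5], [0.0, 0.0, -0.5], [-0.1, 0.0, -0.4]]
slide [[2.4, 2.13, 0.32], [2.39, 2.14, 0.32], [2.37, 2.16, 0.32], [2.35, 2.19, 0.32]] 
dr [[0.0, 0.0, -0.5], [-0.1, 0.0, -0.4], [0.0, 0.0, -0.5], [-0.1, 0.0, -0.4]]
end [0.6612 0.0126 0.33  ] err mm [-0.03  0.04  0.03]
slide [[0.0, -0.01, 3.0]] 
dr [[0.0, 0.0, 0.0]]
end [0.6612 0.0126 0.3   ] err mm [0.04 0.03 0.03]
```

move_arm:
  jaw: [255,255,255,255,255]
  slide:
    - [2.5,2.0,0.3]
    - [2.45,2.05,0.3]
    - [2.45,2.05,0.3]
    - [2.45,2.1,0.3]
    - [2.4,2.1,0.3]
  dr:
    - [0,0,-0.5]
    - [0,0,-0.5]
    - [0,0,-0.5]
    - [0,0,-0.5]
    - [0,0,-0.5]

```text
time: 16.15
position: [0.5674, -0.0739, 0.3435]
tool_rot: [-2.326, -2.106, 0.006]
ft_force: [-0.7, 0.3, -0.8]
grip_width: 0.163
```

move_arm:
  jaw: [255,255,255,255,255]
  slide:
    - [2.4,2.15,0.3]
    - [2.4,2.15,0.3]
    - [2.4,2.15,0.3]
    - [2.35,2.2,0.3]
    - [0,0,2]
  dr:
    - [0,0,-0.5]
    - [0,0,-0.4]
    - [0,0,-0.4]
    - [0,0,-0.4]
    - [0,0,0]

```text
time: 16.65
position: [0.6642, 0.0182, 0.3114]
tool_rot: [-2.289, -2.148, 0.0]
ft_force: [0.7, 0.1, -1.9]
grip_width: 0.16
```

move_arm:
  jaw: [255,255,255,255]
  slide:
    - [0,0,1.3]
    - [0,0,0]
    - [0,0,0]
    - [0,0,0]
  dr:
    - [0,0,0]
    - [0,0,0]
    - [0,0,0]
    - [0,0,0]

```text
time: 17.05
position: [0.6618, 0.0118, 0.3016]
tool_rot: [-2.299, -2.141, 0.0]
ft_force: [-0.5, -0.5, -0.8]
grip_width: 0.16
```

```bash
python3 - <<'E'
from plan import *
p,M,s=cur();print(p,M.round(3).tolist(),s['grip_width'],s['ft_force'],s['time'])
im,d,K,E=shot('wrist','wrist13.png')
c=im[60:240,215:345];cv2.imwrite('pics/w13c.png',cv2.resize(c[:,:,::-1],None,fx=4,fy=3.3,interpolation=2))
E
```

```text
[0.66179324 0.01175781 0.30156985] [[0.071, 0.997, -0.0], [0.997, -0.071, 0.0], [0.0, -0.0, -1.0]] 0.1597466189267262 [-0.5120439  -0.46585835 -0.78726892] 17.05
```

View pics/wrist13.png

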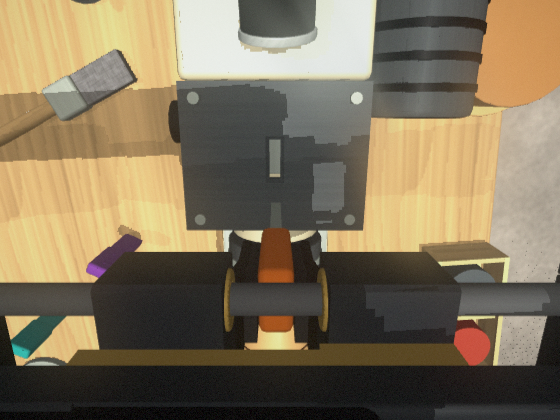

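View pics/w13c.png

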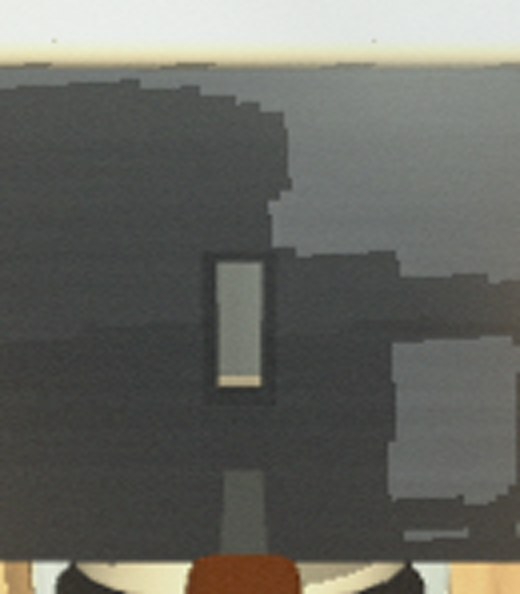

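The slot and blade tip show together: bevel outline columns 265.5–284, rows 136–183, and the tip at (276, ~203).

```bash
python3 - <<'E'
from plan import *
L=np.load('last_wrist.npz');im,d,K,E=[L[k] for k in('im','d','K','E')]
T=np.array(camera_params('wrist')['tool_from_camera'])
g=cv2.cvtColor(im,cv2.COLOR_RGB2GRAY).astype(int)
u,v=np.meshgrid(np.r_[222:255,292:305],np.arange(140,200,2));print('plane tool z',np.median(pts(d,K,T,u.ravel(),v.ravel())[:,2]))
def on(u,v,z):
    ray=T[:3,:3]@np.array([(u-K[0,2])/K[0,0],-(v-K[1,2])/K[1,1],-1]);return T[:3,3]+(z-T[2,3])/ray[2]*ray
z=np.median(pts(d,K,T,u.ravel(),v.ravel())[:,2])
for nm,uv in dict(tl=(265.5,135.8),tr=(284.25,135.8),bl=(265.5,182.7),br=(284.25,182.7),c=(274.9,159)).items(): print(nm,(on(*uv,z)*1000).round(1))
print('mid y',(on(274.9,135.8,z)+on(274.9,182.7,z))/2*1000)
print('row160',g[160,255:295]);print('row150',g[150,255:295]);print('col275',g[125:210,275])
# cover edges angle in the tool frame: left & right edges
print('edges',[(on(*q,z)*1000).round(1).tolist() for q in((178,85),(187,225),(372,85),(365,225))])
V,U=np.mgrid[0:420,0:560];P=pts(d,K,T,U.ravel(),V.ravel()).reshape(420,560,3);m=(abs(P[...,2]-z)<.004)
mid=[]
for v in range(90,222,6):
    us=np.nonzero(m[v,150:400])[0]+150;a=on(us.min()-.5,v,z);b=on(us.max()+.5,v,z);mid.append(((a+b)/2)[:2]*1000)
mid=np.array(mid);f=np.polyfit(mid[:,0],mid[:,1],1);print('centreline y=',f,'deg',np.degrees(np.arctan(f[0])),mid[::5].round(1).tolist())
E
```

```text
plane tool z 0.09158643114035236
tl [52.3 -6.8 91.6]
tr [52.3  6.2 91.6]
bl [19.  -7.1 91.6]
br [19.   6.4 91.6]
c [36.1 -0.3 91.6]
mid y [35.66101411 -0.29390862 91.58643114]
row160 [ 64  63  63  65  61  61  61  64  62  62  62  54  55  56  82 117 118 122
 120 121 121 122 124 125 128  74  59  53  56  67  71  70  68  66  69  69
  69  68  68  69]
row150 [ 68  69  69  67  67  71  67  67  72  69  60  56  56  55 104 122 123 121
 121 121 124 125 123 128 128  95  64  58  58  69  72  69  74  72  70  71
  67  70  72  69]
col275 [ 70  70  70  70  72  70  67  72  69  68  70  61  60  66  89 123 122 125
 122 124 123 122 125 122 123 124 123 123 124 123 122 121 122 124 122 121
 123 120 120 123 120 122 122 124 120 120 122 118 124 164 164 147  67  52
  53  58  58  56  63  59  63  58  60  62  60  61  63  61  63  59  60  59
  61  59  60  59  63  69  80  83  85  82  81  80  84]
edges [[85.9, -65.1, 91.6], [-13.2, -65.9, 91.6], [85.8, 64.8, 91.6], [-13.4, 66.8, 91.6]]
centreline y= [ 0.00255028 -0.75391497] deg 0.14611995011707393 [[82.7, -0.5], [63.0, -0.5], [42.5, -0.6], [21.0, -0.6], [-1.6, -1.0]]
```

move_arm:
  jaw: [255,255,255,255,255]
  slide:
    - [1.8,0,0]
    - [1.67,-0.04,0]
    - [0,0,1]
    - [0,0,0.6]
    - [0,0,0]
  dr:
    - [0,0,0]
    - [0,0,0]
    - [0,0,0]
    - [0,0,0]
    - [0,0,0]

```text
time: 17.6
position: [0.6629, 0.0469, 0.2824]
tool_rot: [-2.296, -2.14, 0.007]
ft_force: [0.1, -0.8, -0.3]
grip_width: 0.156
```

move_arm:
  jaw: [255,255,255]
  slide:
    - [0,0,0]
    - [0,0,0]
    - [0,0,0]
  dr:
    - [0,0,0]
    - [0,0,0]
    - [0,0,0]

```text
time: 17.9
position: [0.664, 0.0467, 0.2847]
tool_rot: [-2.298, -2.141, 0.001]
ft_force: [-0.6, 0.3, -1.0]
grip_width: 0.159
```

```bash
python3 - <<'E'
from plan import *
p,M,s=cur();print(p,M.round(4).tolist(),s['grip_width'],s['ft_force'],s['time'])
p0=np.array([.66179,.01176,.30157]);M0=np.array([[0.071, 0.997, 0],[0.997,-.071,0],[0,0,-1]])
print('tool shift',(M0.T@(p-p0)*1000).round(1))
im,d,K,E=shot('wrist','wrist14.png')
c=im[120:260,215:345];cv2.imwrite('pics/w14c.png',cv2.resize(c[:,:,::-1],None,fx=4,fy=4,interpolation=2))
shot('side','side14.png');c=cv2.imread('pics/side14.png')[110:210,240:380];cv2.imwrite('pics/s14c.png',cv2.resize(c,None,fx=5,fy=5,interpolation=2))
E
```

```text
[0.66396952 0.04670202 0.28474785] [[0.0707, 0.9975, -0.0012], [0.9975, -0.0707, 0.0], [-0.0, -0.0012, -1.0]] 0.1590299633277865 [-0.61358896  0.27086355 -1.03816505] 17.9
tool shift [35.  -0.3 16.8]
```

View pics/w14c.png

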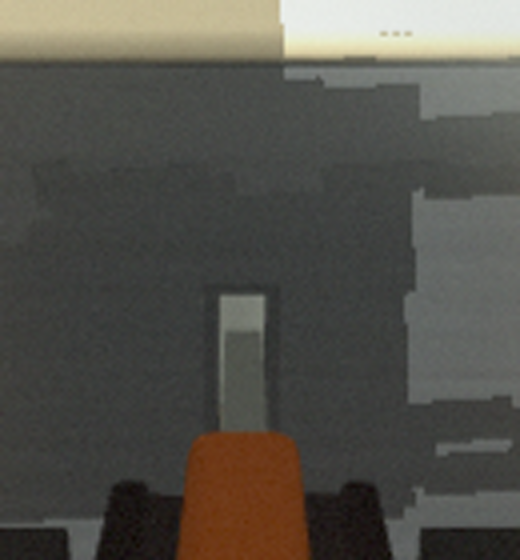

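View pics/s14c.png

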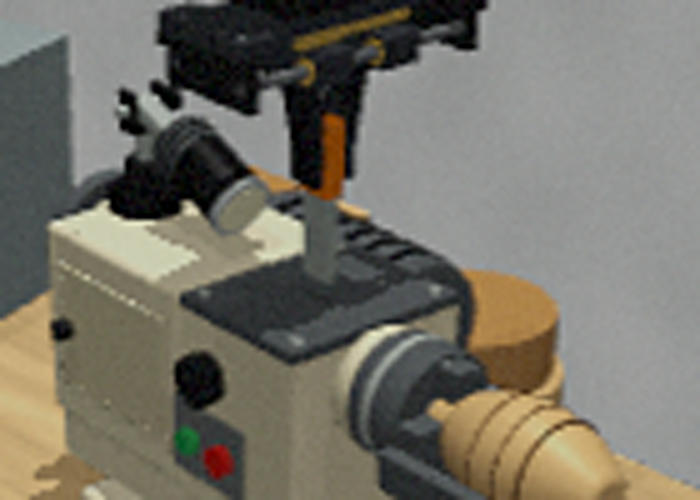

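Blade (column centre 276) is centred over the slot and 10 mm above it. Inserting in slow steps.

move_arm:
  jaw: [255,255,255,255,255]
  slide:
    - [0,-0.02,0.4]
    - [0,0,0.4]
    - [0,0,0.4]
    - [0,0,0.3]
    - [0,0,0]
  dr:
    - [0,0,0]
    - [0,0,0]
    - [0,0,0]
    - [0,0,0]
    - [0,0,0]

```text
time: 18.5
position: [0.6632, 0.0473, 0.2685]
tool_rot: [-2.296, -2.141, 0.004]
ft_force: [0.5, -1.3, -1.7]
grip_width: 0.162
```

move_arm:
  jaw: [255,255,255,255,255]
  slide:
    - [0,0,0.3]
    - [0,0,0.3]
    - [0,0,0.3]
    - [0,0,0.2]
    - [0,0,0]
  dr:
    - [0,0,0]
    - [0,0,0]
    - [0,0,0]
    - [0,0,0]
    - [0,0,0]

```text
time: 19.0
position: [0.6633, 0.0473, 0.2579]
tool_rot: [-2.296, -2.141, 0.003]
ft_force: [-1.1, -0.5, -1.3]
grip_width: 0.156
```

```bash
python3 - <<'E'
from plan import *
p,M,s=cur();print(p,M.round(4).tolist(),s['grip_width'],s['ft_force'],s['torque'],s['time'])
im,d,K,E=shot('wrist','wrist15.png')
c=im[120:260,215:345];cv2.imwrite('pics/w15c.png',cv2.resize(c[:,:,::-1],None,fx=4,fy=4,interpolation=2))
E
```

```text
[0.66332116 0.0472936  0.25787355] [[0.0699, 0.9976, -0.0026], [0.9976, -0.0699, 0.0], [-0.0002, -0.0026, -1.0]] 0.15576867532658203 [-1.10238789 -0.53054142 -1.26671437] [-0.11066357  0.07104185  0.00583585] 19.0
```

View pics/w15c.png

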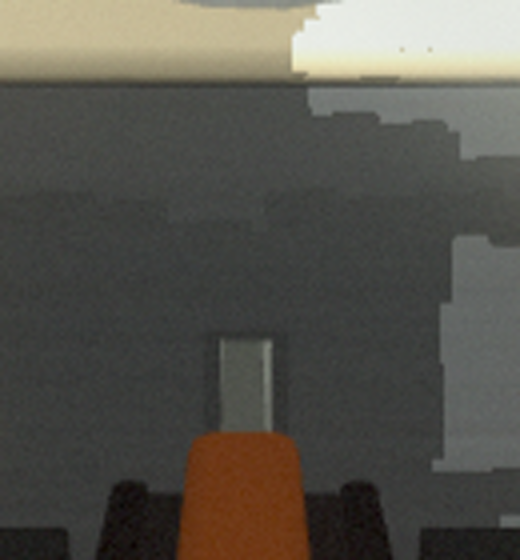

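Tip is 17 mm below the mouth with no contact force. Centring by +0.3 mm and going on.

move_arm:
  jaw: [255,255,255,255,255]
  slide:
    - [0,0.03,0.2]
    - [0,0,0.2]
    - [0,0,0.2]
    - [0,0,0.2]
    - [0,0,0]
  dr:
    - [0,0,0]
    - [0,0,0]
    - [0,0,0]
    - [0,0,0]
    - [0,0,0]

```text
time: 19.55
position: [0.6636, 0.0473, 0.2499]
tool_rot: [-2.296, -2.141, 0.003]
ft_force: [-0.2, -0.2, -1.7]
grip_width: 0.16
```

move_arm:
  jaw: [255,255,255,255]
  slide:
    - [0,0,0.1]
    - [0,0,0.1]
    - [0,0,0.1]
    - [0,0,0]
  dr:
    - [0,0,0]
    - [0,0,0]
    - [0,0,0]
    - [0,0,0]

```text
time: 19.95
position: [0.6637, 0.0473, 0.2472]
tool_rot: [-2.297, -2.141, 0.002]
ft_force: [0.6, -0.1, -2.0]
grip_width: 0.159
```

move_arm:
  jaw: [255,255,255]
  slide:
    - [0,0,0.1]
    - [0,0,0]
    - [0,0,0]
  dr:
    - [0,0,0]
    - [0,0,0]
    - [0,0,0]

```text
time: 20.25
position: [0.6638, 0.0473, 0.2463]
tool_rot: [-2.297, -2.142, 0.002]
ft_force: [-0.5, 0.2, -2.1]
grip_width: 0.162
```

move_arm:
  jaw: [255,255,255]
  slide:
    - [0,0,0.05]
    - [0,0,0]
    - [0,0,0]
  dr:
    - [0,0,0]
    - [0,0,0]
    - [0,0,0]

```text
time: 20.55
position: [0.6638, 0.0473, 0.2459]
tool_rot: [-2.297, -2.141, 0.002]
ft_force: [0.7, 0.4, -1.5]
grip_width: 0.16
```

move_arm:
  jaw: [255,255,255]
  slide:
    - [0,0,0.05]
    - [0,0,0]
    - [0,0,0]
  dr:
    - [0,0,0]
    - [0,0,0]
    - [0,0,0]

```text
time: 20.85
position: [0.6638, 0.0473, 0.2453]
tool_rot: [-2.297, -2.141, 0.002]
ft_force: [-0.5, -0.1, -1.0]
grip_width: 0.16
```

move_arm:
  jaw: [255,255,255]
  slide:
    - [0,0,0.05]
    - [0,0,0]
    - [0,0,0]
  dr:
    - [0,0,0]
    - [0,0,0]
    - [0,0,0]

```text
time: 21.15
position: [0.6638, 0.0473, 0.2449]
tool_rot: [-2.297, -2.142, 0.002]
ft_force: [0.3, -0.1, -0.9]
grip_width: 0.158
```

move_arm:
  jaw: [255,255,255]
  slide:
    - [0,0,0.05]
    - [0,0,0]
    - [0,0,0]
  dr:
    - [0,0,0]
    - [0,0,0]
    - [0,0,0]

```text
time: 21.45
position: [0.6638, 0.0473, 0.2448]
tool_rot: [-2.297, -2.142, 0.001]
ft_force: [-1.2, -0.2, 1.4]
grip_width: 0.16
```

move_arm:
  jaw: [255,255,255]
  slide:
    - [0,0,0.05]
    - [0,0,0]
    - [0,0,0]
  dr:
    - [0,0,0]
    - [0,0,0]
    - [0,0,0]

```text
time: 21.75
position: [0.6639, 0.0472, 0.2447]
tool_rot: [-2.297, -2.142, 0.001]
ft_force: [-1.7, -0.1, 5.2]
grip_width: 0.155
```

```bash
python3 lamp.py 16; python3 - <<'E'
from plan import *
p,M,s=cur();print(p,s['grip_width'],s['ft_force'],s['torque'],s['time'])
shot('side','side16.png');c=cv2.imread('pics/side16.png')[90:340,220:380];cv2.imwrite('pics/s16c.png',cv2.resize(c,None,fx=2.4*1.4,fy=2.4,interpolation=2)); shot('top','top16.png')
p,M,s=cur();print(p,s['grip_width'],s['ft_force'],s['torque'],s['time'])
E
```

```text
[0.6639 0.0472 0.2447] [[0.07, 0.998, -0.001], [0.998, -0.07, 0.0], [0.0, -0.001, -1.0]] 21.75
[(0.75, [277.5, 58.5], 12274)]
az -93.2553188794413 tilt 0.39277455553090695 c [0.67206172 0.1465     0.24995723] hit z=.21 at [0.66658506 0.05021093 0.21      ] mean res 0.00042948389908411546 10319 axis at pivot y [0.67604313 0.2165     0.27900524]
[0.66388963 0.04724116 0.24470801] 0.163251763443163 [-1.58517477 -0.70555337  4.94045001] [-0.08535236  0.69543489 -0.06579675] 21.85
[0.66387388 0.04723268 0.2446782 ] 0.15967902569310147 [-1.3313599  -0.30871217  5.06717373] [-0.1216993   0.68704525  0.02505519] 21.95
```

View pics/wrist16.png

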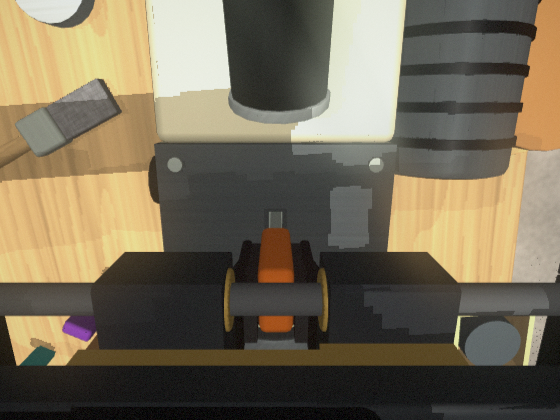

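View pics/side16.png

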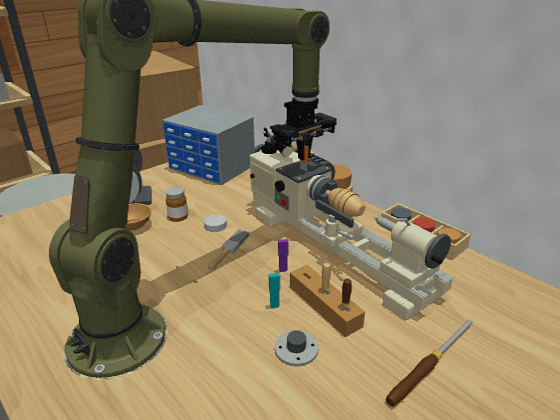

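The key is bottomed: tip about 30 mm below the mouth, 5 N contact. The lamp measures on target (beam about 4 mm from the window's middle), and the other objects are where they were. Handing in.

```bash
python3 - <<'E'
from bench import *
print(close_job()); 
E
```

```text
the job is handed in; nothing more can be done
None
```

I aimed the lamp at the spindle-lock window and then seated the orange key in the spindle notch. The arm is still holding it, and the job was handed in at about 22 s. No verdict is reported.

**Lamp:** it took two grips, because the first left the swivel about 3.5° short. The last wrist view puts the beam about 4 mm from the window's middle, with tilt 0.393 against the 0.39 asked for. A view after the second grip had read 0.409, so the tilt is good to about 0.02 rad.

**Key:** I took the orange key from the rack's left slot; the purple and turquoise look-alikes were left alone. The blade went through the window with no side force worth noting. It met the bottom with the tip about 30 mm below the mouth, where it should be. The push there is about 5 N, and the gripper is set to 30 N.

**Other things on the bench:** in the last side picture they stand where they were; I judged this by eye and did not measure it.

**Disagreement:** the top and side cameras put the window up to about 6 mm from where the wrist camera did. I used the wrist measurements, and the fit confirmed them.

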